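Empty the fruit organiser and air its bins

TASK

The fruit organiser is due for a cleaning. Put any lemon that lies on the sloped slatted rack into the dark wooden crate. Lift each of the three bins straight up out of the pale frame without tipping it there, tip its lime, if it holds one, out into the crate (do not pick limes out of the bins with the fingers), and stand the empty bin right way up and flat on the rack, all three side by side; all fruit must end in the crate, the crate must stay standing, and do not knock the drink can or the spice jar.

Things in the scene. Friction and masses are not known exactly. Their poses are not given: they have to be found in the camera images.
- frame: Pale wooden organiser frame, fixed, 126 (x) x 258 (y) x 45 (z) mm, three open-topped pockets side by side along its y, centres at y = -84, 0, +84 mm, each 114 x 78 mm inside (2 mm of play each way round a bin), floor 4 mm, walls 45 mm high. Origin: centre of the underside, z up.
- rack_deck: Top of a fixed brown airing rack: deck 120 (x) x 256 (y) mm of five slats along y, sloped 15 deg, low edge (-x) to the robot. Origin: centre of its upper face, 60 mm above the worktop; z square to the deck, x up the slope. A lip at the low edge (inner face at x = -62 mm) stands 9 mm above the deck. Holds three bins side by side, 83 mm apart; bins do not slide. Toasters with front levers stand close behind it.
- fruit_crate: Loose dark wooden fruit crate, open on top, slatted, 190 (x) x 150 (y) x 80 (z) mm, walls and floor 6 mm, 0.6 kg, on the worktop, long side roughly along world x. Origin: centre of the underside, z up. Overhead: wall cupboards from 0.48 m up beyond x = 0.55 m, a cooker hood from 0.65 m up left of y = 0.4 m.
- white_bin: White plastic insert bin, 110 (x) x 74 (y) x 112 (z) mm, 0.16 kg, walls 4 mm, sides 50 mm high. Origin: centre of underside; z up. Mouth at -x, back wall at +x. Floor flat from x = +53 to -17 mm, then a ramp up to the lip, 17 mm high at x = -55 mm; a lime rolls out when the mouth is lowered by 50 deg or more. Starts in any frame pocket, mouth to the frame's -x; empty or with one lime.
- white_bin_bar (a point): The white bin's fixed handle bar: 12 x 12 mm in section, 74 mm long along the bin's y, over the bin's middle, 106 mm above its underside. Point: centre of the bar; axes as the bin's. About 45 mm free below the bar, over a lime.
- green_bin: Green plastic insert bin, 110 (x) x 74 (y) x 112 (z) mm, 0.16 kg, walls 4 mm, sides 50 mm high. Origin: centre of underside; z up. Mouth at -x, back wall at +x. Floor flat from x = +53 to -17 mm, then a ramp up to the lip, 17 mm high at x = -55 mm; a lime rolls out when the mouth is lowered by 50 deg or more. Starts in any frame pocket, mouth to the frame's -x; empty or with one lime.
- green_bin_bar (a point): The green bin's fixed handle bar: 12 x 12 mm in section, 74 mm long along the bin's y, over the bin's middle, 106 mm above its underside. Point: centre of the bar; axes as the bin's. About 45 mm free below the bar, over a lime.
- orange_bin: Orange plastic insert bin, 110 (x) x 74 (y) x 112 (z) mm, 0.16 kg, walls 4 mm, sides 50 mm high. Origin: centre of underside; z up. Mouth at -x, back wall at +x. Floor flat from x = +53 to -17 mm, then a ramp up to the lip, 17 mm high at x = -55 mm; a lime rolls out when the mouth is lowered by 50 deg or more. Starts in any frame pocket, mouth to the frame's -x; empty or with one lime.
- orange_bin_bar (a point): The orange bin's fixed handle bar: 12 x 12 mm in section, 74 mm long along the bin's y, over the bin's middle, 106 mm above its underside. Point: centre of the bar; axes as the bin's. About 45 mm free below the bar, over a lime.
- lime_1: Green lime, about 60 x 48 x 48 mm, 60 g, rigid, rolls; if present it starts in the white bin. Origin: on its skin at the start, in the middle of its first underside; its centre is 24 mm along its own z, its long axis is its x.
- lime_2: Green lime, about 60 x 48 x 48 mm, 60 g, rigid, rolls; if present it starts in the green bin. Origin: on its skin at the start, in the middle of its first underside; its centre is 24 mm along its own z, its long axis is its x.
- lime_3: Green lime, about 60 x 48 x 48 mm, 60 g, rigid, rolls; if present it starts in the orange bin. Origin: on its skin at the start, in the middle of its first underside; its centre is 24 mm along its own z, its long axis is its x.
- lemon_1: Yellow lemon, about 71 x 53 x 51 mm, 85 g, rigid, rolls; if present it starts on the rack, lying along the low lip, where the bins must go. Origin: on its skin, in the middle of its first underside; its centre is 26 mm along its own z, its long axis is its x.
- lemon_2: Yellow lemon, about 71 x 53 x 51 mm, 85 g, rigid, rolls; if present it starts on the rack, lying along the low lip, where the bins must go. Origin: on its skin, in the middle of its first underside; its centre is 26 mm along its own z, its long axis is its x.
- drink_can: Tall brown drink can, 53 mm across, 134 mm high, a bystander. Origin: centre of the underside.
- spice_jar: Spice jar with a dark cap, 41 mm across, 105 mm high, a bystander. Origin: centre of the underside.

How it is judged (in metres and radians):
At the end, for the whole second after the job is handed in: All three bins stand upright and flat on the sloped deck (within 0.12 rad, 8 mm), at most 30 mm from its middle along the slope and 115 mm sideways; every fruit present lies in the upright crate (its origin between the walls, at most 100 mm above the underside); all at rest (x of white_bin in the frame of rack_deck between -0.03 and 0.03 m and y of white_bin in the frame of rack_deck between -0.115 and 0.115 m and z of white_bin in the frame of rack_deck between -0.005 and 0.008 m and angle between the z axis of each of white_bin, green_bin, orange_bin and the z axis of rack_deck, either way round below 0.12 rad and angle between each of white_bin, green_bin, orange_bin's own z axis and vertical below 0.6 rad and linear speed of each of white_bin, green_bin, orange_bin below 0.03 m/s and x of green_bin in the frame of rack_deck between -0.03 and 0.03 m and y of green_bin in the frame of rack_deck between -0.115 and 0.115 m and z of green_bin in the frame of rack_deck between -0.005 and 0.008 m and x of orange_bin in the frame of rack_deck between -0.03 and 0.03 m and y of orange_bin in the frame of rack_deck between -0.115 and 0.115 m and z of orange_bin in the frame of rack_deck between -0.005 and 0.008 m and x of lime_1 in the frame of fruit_crate between -0.092 and 0.092 m and y of lime_1 in the frame of fruit_crate between -0.072 and 0.072 m and z of each of lime_1, lime_2, lime_3, lemon_1, lemon_2 in the frame of fruit_crate below 0.1 m and linear speed of each of lime_1, lime_2, lime_3, lemon_1, lemon_2 below 0.05 m/s and x of lime_2 in the frame of fruit_crate between -0.092 and 0.092 m and y of lime_2 in the frame of fruit_crate between -0.072 and 0.072 m and x of lime_3 in the frame of fruit_crate between -0.092 and 0.092 m and y of lime_3 in the frame of fruit_crate between -0.072 and 0.072 m and x of lemon_1 in the frame of fruit_crate between -0.092 and 0.092 m and y of lemon_1 in the frame of fruit_crate between -0.072 and 0.072 m and x of lemon_2 in the frame of fruit_crate between -0.092 and 0.092 m and y of lemon_2 in the frame of fruit_crate between -0.072 and 0.072 m and angle between fruit_crate's own z axis and vertical below 0.15 rad); the robot touches nothing.
It fails at once if a bin is tipped over while it still sits in the frame ((horizontal distance between white_bin and frame below 0.13 m and z of white_bin in the frame of frame below 0.04 m and angle between white_bin's own z axis and vertical above 0.4 rad) or (horizontal distance between green_bin and frame below 0.13 m and z of green_bin in the frame of frame below 0.04 m and angle between green_bin's own z axis and vertical above 0.4 rad) or (horizontal distance between orange_bin and frame below 0.13 m and z of orange_bin in the frame of frame below 0.04 m and angle between orange_bin's own z axis and vertical above 0.4 rad)).
It fails at once if a lime is gripped with the fingers inside its bin ((contact force between the fingers and lime_1 above 5 N and distance between white_bin and lime_1 below 0.06 m) or (contact force between the fingers and lime_2 above 5 N and distance between green_bin and lime_2 below 0.06 m) or (contact force between the fingers and lime_3 above 5 N and distance between orange_bin and lime_3 below 0.06 m)).
It fails at once if the crate is overturned (angle between fruit_crate's own z axis and vertical above 0.8 rad).
It fails at once if the drink can or the spice jar is knocked away or over (distance of any of drink_can, spice_jar from where it was at the start of the episode above 0.04 m or angle between any of drink_can, spice_jar's own z axis and vertical above 0.4 rad).
Of lime_1, lime_2, lime_3, lemon_1, lemon_2 only 3 to 5 are there at a start; the rules pass over those that are not, and their reading is None.
At some moment in a run one of fruit_crate may be knocked a few centimetres aside while the robot is not near it.
It also fails if it takes over 208 s, if anything falls off the work surface, if the arm or the gripper's body presses on something with over 40 N, if the wrist force passes 120 N, or if a joint passes its speed limit or range.

ROBOT

A 6-joint arm with a two-finger parallel gripper is mounted at the origin on a cart in front of the work surface, level with it; the furniture and walls round the work are solid. World frame = base frame: x ahead of the robot, y to its left, z up, the work surface at z = 0. Lengths are in m, angles in degrees, forces in N, time in s.
With the tool pointing down it reaches from about 0.275 to 0.975 m from the base axis. Payload 8.4 kg.
Tool frame: the origin (TCP) lies midway between the tips of the shut fingers; the grasp point (between the pads) lies 19 mm behind it; z points along the fingers, y is the line along which they close (so a half turn about z gives the same grasp; the last joint's range is limited). The gripper opens to 92 mm and grips with 3 to 60 N. Pads are 20 mm wide; open, the fingers measure 128 mm over their backs; the gripper's body (75 mm by 189 mm) begins 69 mm behind the grasp point.
Start: joints at [-66.028, 20.225, 93.587, -0, 66.188, -0.138], TCP at [0.255, -0.57, 0.215] pointing down, gripper open.
Joint ranges: [-150.9, 150.9], [-52.94, 120.26], [3.33, 152.33], [-74.26, 254.26], [0, 154.13], [-172.89, 172.89]. Speed limits (degrees/s): [127.2, 127.2, 159.86, 180, 180, 180].

INTERFACE

Orientations are given as a 3x3 rotation matrix whose columns are the frame's x, y, z axes.
In Python, from plant import robot, eyes, close_job, models gives the robot as it stands. The module is installed in compiled form; this text tells all that it offers.
- The arm moves only by the shell command python3 -m jog 'ROWS' [FORCE]. ROWS is JSON, a list of rows, each an object of numbers: "hand": the opening, from 0 (shut) to 1 (fully open); "dx", "dy", "dz": the shift along the tool's x, y, z in mm; "roll": the turn about the tool's z in rad. A call has 1 to 20 rows; each row shifts and turns the commanded pose from where the row before left it, along the tool's axes as they then stand; what a row does not reach is not made up. A row lasts 1/10 s, in which the tool goes at most 50 mm and 8.59 degrees, less where a joint would pass 70% of its speed; a pose out of reach is approached as far as the arm can. A call with a gripper value outside its range is refused whole. The fingers move at their own pace and stop on an object; FORCE is the grip in N (left out, the last holds). Time passes only in rows, so rows that do not move let the fingers close. It gives the time, the measured TCP pose, the force, the opening and the grip force at its end, in the units of the state.
- robot.read_state(): the state, without advancing time (a new reading comes with each control period).
- eyes.camera(name): name is "scene" or "side" or "wrist"; returns the picture (420x560x3 uint8, red, green, blue); there is no depth.
- eyes.camera_params(name): a dict with "fx", "fy", "cx", "cy" (pixels), "position" and "orientation" of the camera in the world. Camera axes: x right, y up, looking along -z (the intrinsics and any distortion apply to the point x, -y, -z); pixel columns grow to the right and rows downward; lengths in m; the calibration is good to about 2 mm. A picture is of the moment at which its call begins: read the wrist's pose just before it. camera_params takes no time and is no camera call; for the wrist camera it gives the pose at the moment of the call.
- close_job(): hands the job in; it is judged then, once.
Trained networks look in the newest picture that a camera, given by its name, has taken for a name from the list of things; names that differ only in an ending like _2 or _b are one class to them, and where a whole thing is asked for, a point or a joint stands for the part that bears it (a point fixed in the world has none). Each returns a list of dicts, best first, with "confidence" (0 to 1); they miss things now and then, are a little off and sometimes report something else, mostly with a low value. They report only what shows in the picture. A call takes as long as a camera call.
- models.recognise(camera, thing): "pixel" ([row, column] in pixels, amid what is visible of it).
The state is a dict: "time": time; "q": joint angles; "qvel": joint speeds; "joint_efforts": joint torques, N m; "tool_pos": TCP position; "orientation": TCP orientation; "ft_force": force on the tool from outside, world axes, zero at the start; "torque": the same for the moment, N m; "grip_width": finger opening in m; "grasp_force": force on a finger pad.
Only numpy, scipy, OpenCV 4.12 (cv2) and the standard library are available. Lean on these libraries where they do the work, as an engineer would, in place of code of your own. Each camera call takes 0.05 s, during which the arm holds its last target. There are 200 camera calls.

## Working session

There is one attempt and no reset: what is moved stays moved. The work goes in short steps, Python scripts to look and compute and a shell command to move; the robot and the scene stay as the last step left them, time stands still between calls to the robot, and variables do not carry over. Pictures are saved under pics/ and viewed, at most 14 in all, crops included, and the job is handed in when it is done.

```bash
mkdir -p pics; cat > h.py <<'E'
import numpy as np, cv2
from plant import robot, eyes, models
def snap(c,fn=None):
    p=eyes.camera_params(c); im=eyes.camera(c)
    if fn: cv2.imwrite('pics/'+fn,im[:,:,::-1])
    return p,im
def ray(p,px):
    r,c=px
    d=np.array([(c-p['cx'])/p['fx'],-(r-p['cy'])/p['fy'],-1.])
    d=np.array(p['orientation'])@d
    return np.array(p['position']),d
def atz(p,px,z):
    o,d=ray(p,px); return o+d*(z-o[2])/d[2]
def proj(p,X):
    v=np.array(p['orientation']).T@(np.array(X)-p['position'])
    return [p['cy']-p['fy']*v[1]/-v[2], p['cx']+p['fx']*v[0]/-v[2]]
def tri(a,b):
    (o1,d1),(o2,d2)=a,b
    s=np.linalg.lstsq(np.c_[d1,-d2],o2-o1,rcond=None)[0]
    x,y=o1+s[0]*d1,o2+s[1]*d2
    return (x+y)/2,np.linalg.norm(x-y)
E
python3 - <<'E'
from h import *
np.set_printoptions(precision=3,suppress=True)
names="frame rack_deck fruit_crate white_bin_bar green_bin_bar orange_bin_bar white_bin green_bin orange_bin lime_1 lemon_1 drink_can spice_jar".split()
P={}
for c in("scene","side"):
    P[c],_=snap(c,c+'0.png'); print(c,{k:np.array(v) for k,v in P[c].items()})
for n in names:
    for c in P:
        print(n,c,[(np.array(r['pixel']).round().tolist(),round(r['confidence'],2)) for r in models.recognise(c,n)][:5])
print(robot.read_state())
E
```

```text
scene {'fx': array(457.528), 'fy': array(457.528), 'cx': array(277.615), 'cy': array(207.279), 'position': array([-0.247,  0.483,  0.683]), 'orientation': array([[-0.592,  0.425, -0.685],
       [-0.806, -0.322,  0.497],
       [-0.009,  0.846,  0.533]])}
side {'fx': array(470.14), 'fy': array(470.14), 'cx': array(288.201), 'cy': array(206.486), 'position': array([-0.58 , -0.127,  0.789]), 'orientation': array([[ 0.052,  0.543, -0.838],
       [-0.999,  0.014, -0.052],
       [-0.016,  0.839,  0.543]])}
frame scene [([279.0, 259.0], 0.75)]
frame side [([257.0, 290.0], 0.97)]
rack_deck scene [([225.0, 225.0], 0.2)]
rack_deck side [([244.0, 391.0], 0.8), ([236.0, 290.0], 0.28)]
fruit_crate scene [([303.0, 155.0], 0.97), ([227.0, 156.0], 0.31)]
fruit_crate side [([234.0, 153.0], 0.85)]
white_bin_bar scene [([256.0, 240.0], 0.94), ([226.0, 220.0], 0.29)]
white_bin_bar side []
green_bin_bar scene [([245.0, 271.0], 0.75)]
green_bin_bar side [([246.0, 389.0], 0.4)]
orange_bin_bar scene [([230.0, 296.0], 0.81), ([254.0, 240.0], 0.42)]
orange_bin_bar side [([226.0, 296.0], 0.75), ([243.0, 360
[... 521 characters left out ...]
], 0.52)]
drink_can scene [([230.0, 154.0], 0.62), ([226.0, 220.0], 0.39)]
drink_can side []
spice_jar scene [([228.0, 219.0], 0.85)]
spice_jar side [([243.0, 360.0], 0.33)]
{'time': 1.4, 'q': array([-66.027,  20.225,  93.586,  -0.   ,  66.189,  -0.136]), 'qvel': array([-0.05 , -0.064, -0.039, -0.075,  0.009,  0.063]), 'joint_efforts': array([ -0.001, -59.376, -33.457,   0.07 ,   0.016,  -0.   ]), 'tool_pos': array([ 0.255, -0.57 ,  0.215]), 'orientation': array([[ 0.913,  0.408, -0.   ],
       [ 0.408, -0.913, -0.   ],
       [-0.   ,  0.   , -1.   ]]), 'ft_force': array([-0.962, -1.017,  0.445]), 'torque': array([0.015, 0.03 , 0.029]), 'grasp_force': 0.0, 'grip_width': 0.0922325728120817}
```

View pics/scene0.png

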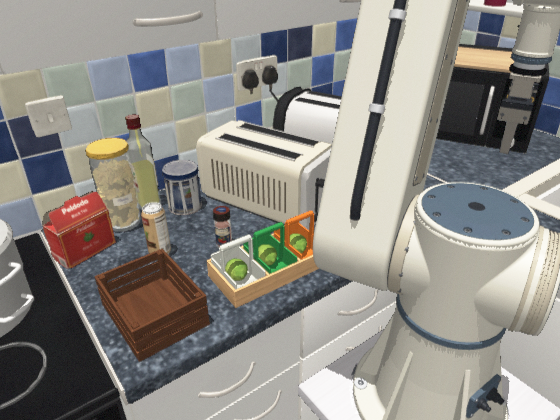

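View pics/side0.png

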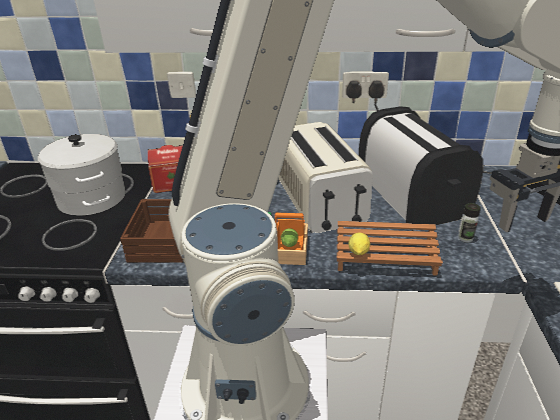

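The scene view shows white, green and orange bins left to right in the frame, each with a lime (rows 243–268, cols 237–297). The crate is at (303,155), with the can just behind it at (230,154) and a dark-capped jar at (226,220). The side view shows the rack at (244,390) and one lemon at (243,360).

```bash
python3 - <<'E'
from h import *
np.set_printoptions(precision=3,suppress=True)
s=eyes.camera_params('scene');d=eyes.camera_params('side');w=eyes.camera_params('wrist')
# frame centre, top rim height
print('bars',[atz(s,p,.11) for p in([240,236],[230,267],[219,298])])
print('limes',[atz(s,p,.03) for p in([268,237],[255,267],[243,297])])
print('crate top corners',[atz(s,p,.08) for p in([286,97],[253,155],[292,209],[333,133])])
print('rack corners: side',[atz(d,p,.045) for p in([259,338],[263,440])],[atz(d,p,.075) for p in([224,340],[226,437])])
print('lemon',atz(d,[243,360],.075),'orange',atz(d,[227,290],.11))
print('can',atz(s,[250,160],.0),'jar',atz(s,[243,222],0),'jar2',atz(d,[240,470],0), 'levers',atz(d,[195,330],.1))
print(w)
R=np.array(robot.read_state()['orientation']);T=np.array(robot.read_state()['tool_pos'])
print('cam in tool',R.T@(w['position']-T),R.T@w['orientation'])
E
```

```text
bars [array([0.439, 0.096, 0.11 ]), array([0.429, 0.023, 0.11 ]), array([ 0.423, -0.058,  0.11 ])]
limes [array([0.444, 0.096, 0.03 ]), array([0.442, 0.016, 0.03 ]), array([ 0.437, -0.068,  0.03 ])]
crate top corners [array([0.509, 0.373, 0.08 ]), array([0.539, 0.24 , 0.08 ]), array([0.363, 0.206, 0.08 ]), array([0.351, 0.362, 0.08 ])]
rack corners: side [array([ 0.332, -0.191,  0.045]), array([ 0.324, -0.439,  0.045])] [array([ 0.44 , -0.199,  0.075]), array([ 0.438, -0.451,  0.075])]
lemon [ 0.359 -0.246  0.075] orange [ 0.374 -0.071  0.11 ]
can [0.647 0.193 0.   ] jar [0.581 0.057 0.   ] jar2 [ 0.481 -0.561  0.   ] levers [ 0.545 -0.175  0.1  ]
{'fx': 297.1036659535723, 'fy': 297.1036659535723, 'cx': 284.7736283369752, 'cy': 201.3494144413715, 'position': array([ 0.326, -0.538,  0.385]), 'orientation': array([[ 0.409,  0.877,  0.253],
       [-0.913,  0.393,  0.112],
       [-0.001, -0.277,  0.961]])}
cam in tool [ 0.078 -0.001 -0.17 ] [[ 0.     0.961  0.277]
 [ 1.    -0.001  0.001]
 [ 0.001  0.277 -0.961]]
```

```bash
python3 -m jog '[{"dz":-43},{"dz":-43},{"dx":31,"dy":-32.5},{"dx":31,"dy":-32.5},{"dx":31,"dy":-32.5},{"dx":31,"dy":-32.5},{"dx":31,"dy":-32.5},{"dx":31,"dy":-32.5},{"roll":-0.144},{"roll":-0.144},{"roll":-0.144},{"roll":-0.144},{"roll":-0.144},{"roll":-0.144},{"roll":-0.144},{"roll":-0.144},{}]'
python3 - <<'E'
from h import *
snap('wrist','w1.png')
for n in ("rack_deck","lemon_1","lime_1"): print(n,[(np.round(r['pixel']).tolist(),round(r['confidence'],2)) for r in models.recognise('wrist',n)])
E
```

```text
rack_deck [([30.0, 158.0], 0.65)]
lemon_1 []
lime_1 []schema error: expected keys hand, dx, dy, dz, roll
```

View pics/w1.png

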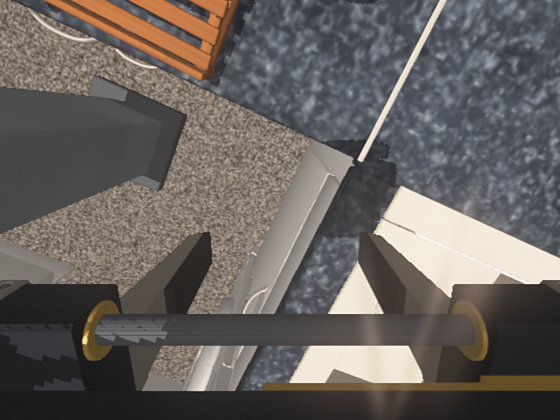

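The move was refused because every row needs all five keys. The picture is still from the start pose and shows only the rack's near right corner at (75,212).

```bash
python3 -m jog '[{"hand":1,"dx":0,"dy":0,"dz":-43,"roll":0},{"hand":1,"dx":0,"dy":0,"dz":-43,"roll":0},{"hand":1,"dx":31,"dy":-32.5,"dz":0,"roll":0},{"hand":1,"dx":31,"dy":-32.5,"dz":0,"roll":0},{"hand":1,"dx":31,"dy":-32.5,"dz":0,"roll":0},{"hand":1,"dx":31,"dy":-32.5,"dz":0,"roll":0},{"hand":1,"dx":31,"dy":-32.5,"dz":0,"roll":0},{"hand":1,"dx":31,"dy":-32.5,"dz":0,"roll":0},{"hand":1,"dx":0,"dy":0,"dz":0,"roll":-0.144},{"hand":1,"dx":0,"dy":0,"dz":0,"roll":-0.144},{"hand":1,"dx":0,"dy":0,"dz":0,"roll":-0.144},{"hand":1,"dx":0,"dy":0,"dz":0,"roll":-0.144},{"hand":1,"dx":0,"dy":0,"dz":0,"roll":-0.144},{"hand":1,"dx":0,"dy":0,"dz":0,"roll":-0.144},{"hand":1,"dx":0,"dy":0,"dz":0,"roll":-0.144},{"hand":1,"dx":0,"dy":0,"dz":0,"roll":-0.144},{"hand":1,"dx":0,"dy":0,"dz":0,"roll":0}]'
python3 - <<'E'
from h import *
snap('wrist','w2.png')
for n in ("rack_deck","lemon_1","lime_1"): print(n,[(np.round(r['pixel']).tolist(),round(r['confidence'],2)) for r in models.recognise('wrist',n)])
E
```

```text
time: 3.3
tool_pos: [0.3454, -0.3165, 0.3007]
orientation: [[-0.004, 1.0, 0.0], [1.0, 0.004, -0.0], [-0.0, 0.0, -1.0]]
ft_force: [-0.5, 0.8, -0.4]
grip_width: 0.0917
grasp_force: 0.0
rack_deck [([175.0, 321.0], 0.55)]
lemon_1 [([121.0, 292.0], 0.79)]
lime_1 []
```

View pics/w2.png

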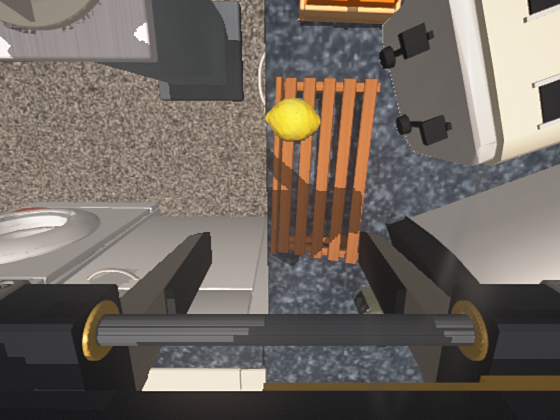

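The wrist view shows the rack (cols 275–378, rows 78–262), one lemon at (120,292) with its long axis up the slope, and toaster levers at (45,405) and (125,425).

```bash
python3 - <<'E'
from h import *
np.set_printoptions(precision=3,suppress=True)
w=eyes.camera_params('wrist'); print(w['position'])
for n,px,z in(("TL",[78,277],.045),("BL",[253,273],.045),("TR",[80,379],.075),("BR",[262,358],.075),("lemon",[120,292],.078),("lever",[125,420],.1),("lever2",[40,405],.1),("jar",[298,365],.1)): print(n,atz(w,px,z))
E
```

```text
[ 0.345 -0.237  0.471]
TL [ 0.335 -0.189  0.045]
BL [ 0.326 -0.445  0.045]
TR [ 0.462 -0.195  0.075]
BR [ 0.453 -0.445  0.075]
lemon [ 0.354 -0.243  0.078]
lever [ 0.509 -0.248  0.1  ]
lever2 [ 0.48  -0.156  0.1  ]
jar [ 0.46  -0.489  0.1  ]
```

```bash
python3 -m jog '[{"hand":1,"dx":42,"dy":13,"dz":0,"roll":0},{"hand":1,"dx":42,"dy":13,"dz":0,"roll":0},{"hand":1,"dx":42,"dy":13,"dz":0,"roll":0},{"hand":1,"dx":42,"dy":13,"dz":0,"roll":0},{"hand":1,"dx":42,"dy":13,"dz":0,"roll":0},{"hand":1,"dx":42,"dy":13,"dz":0,"roll":0},{"hand":1,"dx":0,"dy":13,"dz":0,"roll":0}]'
python3 - <<'E'
from h import *
snap('wrist','w3.png')
np.set_printoptions(precision=3,suppress=True)
for n in ("frame","white_bin_bar","green_bin_bar","orange_bin_bar","lime_1","fruit_crate","spice_jar","drink_can"): print(n,[(np.round(r['pixel']).tolist(),round(r['confidence'],2)) for r in models.recognise('wrist',n)])
E
```

```text
time: 4.2
tool_pos: [0.4362, -0.0602, 0.3008]
orientation: [[-0.004, 1.0, 0.0], [1.0, 0.004, 0.001], [0.001, 0.0, -1.0]]
ft_force: [-0.5, -0.2, 0.3]
grip_width: 0.0923
grasp_force: 0.0
frame [([85.0, 262.0], 0.85), ([177.0, 274.0], 0.46), ([118.0, 278.0], 0.21)]
white_bin_bar [([44.0, 283.0], 0.82)]
green_bin_bar [([113.0, 276.0], 0.73)]
orange_bin_bar [([176.0, 276.0], 0.6)]
lime_1 [([173.0, 291.0], 0.76), ([118.0, 295.0], 0.57)]
fruit_crate []
spice_jar [([82.0, 395.0], 0.66)]
drink_can []
```

View pics/w3.png

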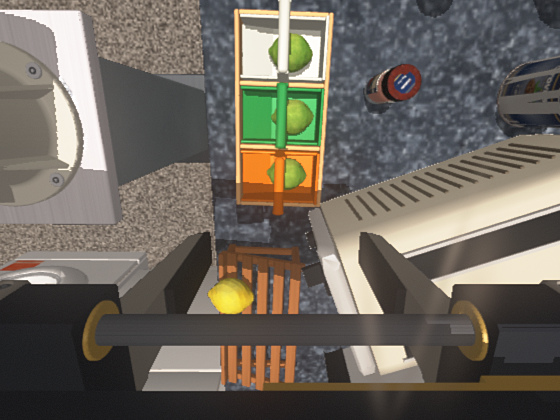

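The wrist view shows the frame (rows 10–208, cols 236–334) square to the world. The bars run along cols 276–283 at rows 44, 113 and 176, with a lime under each, and the spice jar is at (83,393). Beside the frame, only the low rims carry the handles.

```bash
python3 - <<'E'
from h import *
np.set_printoptions(precision=3,suppress=True)
w=eyes.camera_params('wrist'); print(w['position'])
for n,px,z in(("TL",[10,235],.045),("BL",[205,236],.045),("TR",[12,334],.045),("BR",[208,322],.045),("bw",[44,283],.11),("bg",[113,280.5],.11),("bo",[176,278],.11),("edge",[60,206],0),("jar",[83,393],.1),('lever',[285,315],.1),('toast',[205,310],.15)): print(n,atz(w,px,z))
E
```

```text
[0.435 0.014 0.471]
TL [0.372 0.142 0.045]
BL [ 0.362 -0.115  0.045]
TR [0.497 0.14  0.045]
BR [ 0.491 -0.119  0.045]
bw [0.433 0.09  0.11 ]
bg [0.43  0.017 0.11 ]
bo [ 0.427 -0.058  0.11 ]
edge [ 0.321  0.092 -0.   ]
jar [0.561 0.051 0.1  ]
lever [ 0.478 -0.216  0.1  ]
toast [ 0.463 -0.083  0.15 ]
```

```bash
python3 -m jog '[{"hand":0.6,"dx":39,"dy":-1,"dz":0,"roll":0.04},{"hand":0.6,"dx":39,"dy":-1,"dz":0,"roll":0},{"hand":0.6,"dx":39,"dy":0,"dz":0,"roll":0},{"hand":0.6,"dx":39,"dy":0,"dz":20,"roll":0},{"hand":0.6,"dx":0,"dy":0,"dz":40,"roll":0},{"hand":0.6,"dx":0,"dy":0,"dz":40,"roll":0},{"hand":0.6,"dx":0,"dy":0,"dz":30,"roll":0},{"hand":0.6,"dx":0,"dy":0,"dz":0,"roll":0}]' 20
python3 - <<'E'
from h import *
snap('scene','s1.png')
for n in("white_bin_bar","fruit_crate"): print([(np.round(r['pixel']).tolist(),round(r['confidence'],2)) for r in models.recognise('scene',n)])
s=robot.read_state()['tool_pos']; p=eyes.camera_params('scene')
print(proj(p,s),proj(p,[s[0],s[1],.11]))
im=cv2.imread('pics/s1.png')[180:370,80:340]; cv2.imwrite('pics/s1c.png',cv2.resize(im,None,fx=3,fy=3))
E
```

```text
time: 5.45
tool_pos: [0.4355, 0.0906, 0.1674]
orientation: [[0.039, 0.999, -0.007], [0.999, -0.039, -0.001], [-0.002, -0.007, -1.0]]
ft_force: [-0.6, -0.0, 0.7]
grip_width: 0.0554
grasp_force: 0.0
[([255.0, 237.0], 0.95)]
[([307.0, 155.0], 0.74)]
[np.float64(214.64639305611857), np.float64(236.13447771108812)] [np.float64(239.1137839124792), np.float64(237.8120398851024)]
```

View pics/s1c.png

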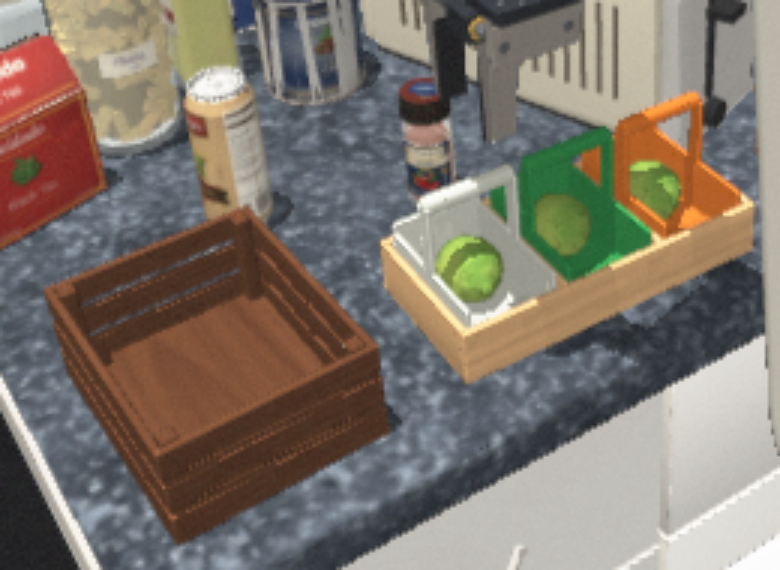

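The crop shows each bin with a lime and its arch handle over the middle, low walls all round, and the crate empty. The white bar's middle is near (243,237) in the full picture, in line with the gripper. I'll grip it and lift.

```bash
python3 -m jog '[{"hand":0.6,"dx":4,"dy":-1,"dz":38,"roll":0},{"hand":0.6,"dx":0,"dy":0,"dz":38,"roll":0},{"hand":0,"dx":0,"dy":0,"dz":0,"roll":0},{"hand":0,"dx":0,"dy":0,"dz":0,"roll":0},{"hand":0,"dx":0,"dy":0,"dz":0,"roll":0},{"hand":0,"dx":0,"dy":0,"dz":0,"roll":0},{"hand":0,"dx":0,"dy":0,"dz":0,"roll":0},{"hand":0,"dx":0,"dy":0,"dz":0,"roll":0},{"hand":0,"dx":0,"dy":0,"dz":-20,"roll":0},{"hand":0,"dx":0,"dy":0,"dz":-30,"roll":0},{"hand":0,"dx":0,"dy":0,"dz":-35,"roll":0},{"hand":0,"dx":0,"dy":0,"dz":-35,"roll":0},{"hand":0,"dx":0,"dy":0,"dz":-20,"roll":0}]' 40
python3 - <<'E'
from h import *
np.set_printoptions(precision=3,suppress=True)
p=eyes.camera_params('scene')
C=[atz(p,q,.08) for q in([276,96.7],[251,161.7],[296.7,206.7],[333,135])]
print(C,np.mean(C,0),[np.linalg.norm(C[i]-C[i-1]) for i in range(4)])
E
```

```text
time: 6.9
tool_pos: [0.4383, 0.0958, 0.2373]
orientation: [[0.038, 0.999, 0.003], [0.999, -0.038, 0.001], [0.001, 0.003, -1.0]]
ft_force: [0.7, 0.4, -2.2]
grip_width: 0.0114
grasp_force: 40.0
[array([0.539, 0.364, 0.08 ]), array([0.537, 0.225, 0.08 ]), array([0.354, 0.216, 0.08 ]), array([0.349, 0.359, 0.08 ])] [0.445 0.291 0.08 ] [np.float64(0.19055941458684275), np.float64(0.13911374888960693), np.float64(0.18339808319528325), np.float64(0.14327033066280606)]
```

```bash
python3 -m jog '[{"hand":0,"dx":20,"dy":0,"dz":0,"roll":0},{"hand":0,"dx":30,"dy":0,"dz":0,"roll":0},{"hand":0,"dx":30,"dy":0,"dz":0,"roll":0},{"hand":0,"dx":30,"dy":0,"dz":0,"roll":0},{"hand":0,"dx":30,"dy":0,"dz":0,"roll":0},{"hand":0,"dx":30,"dy":0,"dz":0,"roll":0},{"hand":0,"dx":25,"dy":0,"dz":0,"roll":0},{"hand":0,"dx":0,"dy":0,"dz":0,"roll":-0.07},{"hand":0,"dx":0,"dy":0,"dz":0,"roll":0},{"hand":0,"dx":0,"dy":0,"dz":0,"roll":0}]'
python3 - <<'E'
from h import *
snap('scene','s2.png'); p=eyes.camera_params('scene')
print([(np.round(r['pixel']).tolist(),round(r['confidence'],2)) for r in models.recognise('scene','fruit_crate')])
im=cv2.imread('pics/s2.png')[150:370,70:270]; cv2.imwrite('pics/s2c.png',cv2.resize(im,None,fx=2.7,fy=2.7))
E
```

```text
time: 7.9
tool_pos: [0.4446, 0.2902, 0.2344]
orientation: [[-0.03, 1.0, -0.0], [1.0, 0.03, -0.0], [-0.0, -0.0, -1.0]]
ft_force: [0.1, 0.3, -2.2]
grip_width: 0.0118
grasp_force: 40.0
[([310.0, 155.0], 0.94)]
```

View pics/s2c.png

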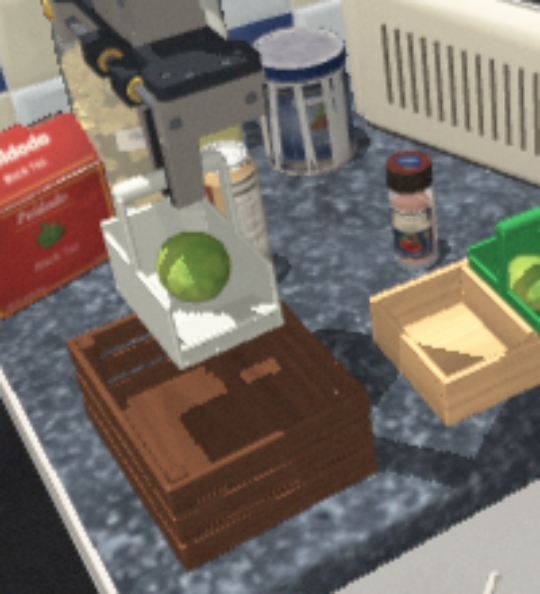

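The bin hangs level over the unmoved crate with its lime inside. I'll lower it into the crate.

```bash
python3 -m jog '[{"hand":0,"dx":0,"dy":0,"dz":30,"roll":0},{"hand":0,"dx":0,"dy":0,"dz":30,"roll":0},{"hand":0,"dx":0,"dy":0,"dz":30,"roll":0},{"hand":0,"dx":0,"dy":0,"dz":30,"roll":0},{"hand":0,"dx":0,"dy":0,"dz":12,"roll":0},{"hand":0,"dx":0,"dy":0,"dz":6,"roll":0},{"hand":0,"dx":0,"dy":0,"dz":0,"roll":0}]'
```

```text
time: 8.7
tool_pos: [0.4445, 0.2903, 0.0971]
orientation: [[-0.031, 1.0, -0.001], [1.0, 0.031, -0.0], [-0.0, -0.001, -1.0]]
ft_force: [-0.1, -0.2, -2.2]
grip_width: 0.0114
grasp_force: 40.0
```

```bash
python3 -m jog '[{"hand":0,"dx":0,"dy":0,"dz":3,"roll":0},{"hand":0.5,"dx":0,"dy":0,"dz":0,"roll":0},{"hand":0.5,"dx":0,"dy":0,"dz":0,"roll":0},{"hand":0.5,"dx":0,"dy":0,"dz":0,"roll":0},{"hand":0.5,"dx":0,"dy":0,"dz":-20,"roll":0},{"hand":0.92,"dx":0,"dy":0,"dz":-35,"roll":0},{"hand":0.92,"dx":0,"dy":0,"dz":-35,"roll":0},{"hand":0.92,"dx":0,"dy":0,"dz":0,"roll":-0.1428},{"hand":0.92,"dx":0,"dy":0,"dz":0,"roll":-0.1428},{"hand":0.92,"dx":0,"dy":0,"dz":0,"roll":-0.1428},{"hand":0.92,"dx":0,"dy":0,"dz":0,"roll":-0.1428},{"hand":0.92,"dx":0,"dy":0,"dz":0,"roll":-0.1428},{"hand":0.92,"dx":0,"dy":0,"dz":0,"roll":-0.1428},{"hand":0.92,"dx":0,"dy":0,"dz":0,"roll":-0.1428},{"hand":0.92,"dx":0,"dy":0,"dz":0,"roll":-0.1428},{"hand":0.92,"dx":0,"dy":0,"dz":0,"roll":-0.1428},{"hand":0.92,"dx":0,"dy":0,"dz":0,"roll":-0.1428},{"hand":0.92,"dx":0,"dy":0,"dz":0,"roll":-0.1428},{"hand":0.92,"dx":-45,"dy":0,"dz":0,"roll":0},{"hand":0.92,"dx":0,"dy":0,"dz":0,"roll":0},{"hand":0.92,"dx":0,"dy":0,"dz":0,"roll":0}]' ; python3 -m jog '[{"hand":0,"dx":0,"dy":0,"dz":3,"roll":0},{"hand":0.5,"dx":0,"dy":0,"dz":0,"roll":0},{"hand":0.5,"dx":0,"dy":0,"dz":0,"roll":0},{"hand":0.5,"dx":0,"dy":0,"dz":0,"roll":0},{"hand":0.5,"dx":0,"dy":0,"dz":-20,"roll":0},{"hand":0.92,"dx":0,"dy":0,"dz":-35,"roll":0},{"hand":0.92,"dx":0,"dy":0,"dz":-35,"roll":0}]'
```

```text
time: 9.4
tool_pos: [0.4446, 0.2903, 0.1844]
orientation: [[-0.032, 0.999, -0.001], [0.999, 0.032, -0.001], [-0.001, -0.001, -1.0]]
ft_force: [0.6, 0.9, -0.4]
grip_width: 0.0577
grasp_force: 0.0schema error: expected 1 to 20 rows
```

```bash
python3 -m jog '[{"hand":0.92,"dx":0,"dy":0,"dz":0,"roll":-0.1428},{"hand":0.92,"dx":0,"dy":0,"dz":0,"roll":-0.1428},{"hand":0.92,"dx":0,"dy":0,"dz":0,"roll":-0.1428},{"hand":0.92,"dx":0,"dy":0,"dz":0,"roll":-0.1428},{"hand":0.92,"dx":0,"dy":0,"dz":0,"roll":-0.1428},{"hand":0.92,"dx":0,"dy":0,"dz":0,"roll":-0.1428},{"hand":0.92,"dx":0,"dy":0,"dz":0,"roll":-0.1428},{"hand":0.92,"dx":0,"dy":0,"dz":0,"roll":-0.1428},{"hand":0.92,"dx":0,"dy":0,"dz":0,"roll":-0.1428},{"hand":0.92,"dx":0,"dy":0,"dz":0,"roll":-0.1428},{"hand":0.92,"dx":0,"dy":0,"dz":0,"roll":-0.1428},{"hand":0.92,"dx":-22,"dy":0,"dz":0,"roll":0},{"hand":0.92,"dx":-22,"dy":0,"dz":0,"roll":0},{"hand":0.92,"dx":0,"dy":0,"dz":0,"roll":0}]'
python3 - <<'E'
from h import *
snap('wrist','w4.png'); print(robot.read_state()['q'])
E
```

```text
time: 10.8
tool_pos: [0.4911, 0.2922, 0.1839]
orientation: [[-1.0, -0.031, 0.002], [-0.031, 1.0, 0.001], [-0.002, 0.001, -1.0]]
ft_force: [0.8, -0.1, -1.0]
grip_width: 0.0845
grasp_force: 0.0
[ 3.06548577e+01  1.71986730e+01  1.02216982e+02  2.66224616e-03
  6.05638458e+01 -6.11219336e+01]
```

View pics/w4.png

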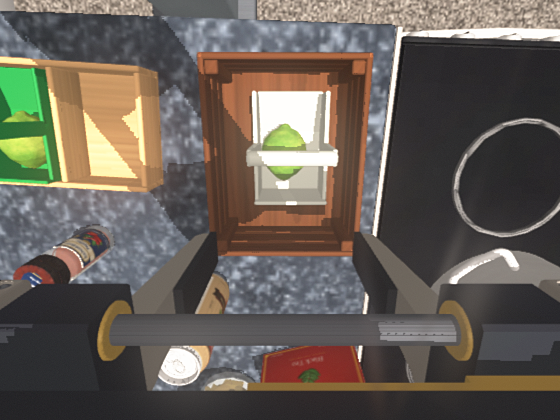

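The wrist view shows the white bin standing square in the crate, its bar at (155,291) and the lime on the mouth side.

```bash
python3 - <<'E'
from h import *
np.set_printoptions(precision=3,suppress=True)
w=eyes.camera_params('wrist')
for n,q,z in(("bar",[156,291.5],.115),("back L",[203,255],.056),("back R",[204,327],.056),("crate",[54,199],.08),("crate",[54,372],.08),("crate",[254,362],.08),("crate",[254,213],.08)): print(n,atz(w,q,z))
E
```

```text
bar [0.442 0.297 0.115]
back L [0.499 0.262 0.056]
back R [0.498 0.337 0.056]
crate [0.363 0.217 0.08 ]
crate [0.359 0.362 0.08 ]
crate [0.543 0.373 0.08 ]
crate [0.547 0.222 0.08 ]
```

```bash
python3 -m jog '[{"hand":0.92,"dx":3,"dy":4,"dz":30,"roll":0},{"hand":0.92,"dx":0,"dy":0,"dz":35,"roll":0},{"hand":0.92,"dx":0,"dy":0,"dz":35,"roll":0},{"hand":0.92,"dx":0,"dy":0,"dz":30,"roll":0},{"hand":0.92,"dx":0,"dy":0,"dz":15,"roll":0},{"hand":0.92,"dx":0,"dy":0,"dz":4,"roll":0},{"hand":0,"dx":0,"dy":0,"dz":0,"roll":0},{"hand":0,"dx":0,"dy":0,"dz":0,"roll":0},{"hand":0,"dx":0,"dy":0,"dz":0,"roll":0},{"hand":0,"dx":0,"dy":0,"dz":0,"roll":0},{"hand":0,"dx":0,"dy":0,"dz":0,"roll":0}]' 60
```

```text
time: 11.95
tool_pos: [0.4865, 0.2962, 0.0355]
orientation: [[-0.999, -0.032, 0.002], [-0.032, 0.999, 0.001], [-0.002, 0.001, -1.0]]
ft_force: [-0.0, 0.7, 5.2]
grip_width: 0.0732
grasp_force: 59.9
```

Gripped across 73 mm at the back. Next I'll lift it inside the crate at full grip and see whether it tips.

```bash
python3 -m jog '[{"hand":0,"dx":0,"dy":0,"dz":-15,"roll":0},{"hand":0,"dx":0,"dy":0,"dz":-20,"roll":0},{"hand":0,"dx":0,"dy":0,"dz":-20,"roll":0},{"hand":0,"dx":0,"dy":0,"dz":0,"roll":0},{"hand":0,"dx":0,"dy":0,"dz":0,"roll":0}]'
python3 - <<'E'
from h import *
snap('wrist','w5.png')
print([(np.round(r['pixel']).tolist(),round(r['confidence'],2)) for n in('lime_1','white_bin_bar') for r in models.recognise('wrist',n)])
w=eyes.camera_params('wrist'); t=robot.read_state()['tool_pos']
R=np.array([.4455,.298,t[2]+.019-.045+.106]); print('bar if level',proj(w,R))
E
```

```text
time: 12.45
tool_pos: [0.4858, 0.2959, 0.09]
orientation: [[-0.999, -0.032, 0.001], [-0.032, 0.999, 0.0], [-0.001, 0.0, -1.0]]
ft_force: [-0.6, -0.1, -1.9]
grip_width: 0.0733
grasp_force: 59.9
[([182.0, 273.0], 0.67), ([215.0, 293.0], 0.61)]
bar if level [np.float64(240.7332155600182), np.float64(294.1370792563654)]
```

View pics/w5.png

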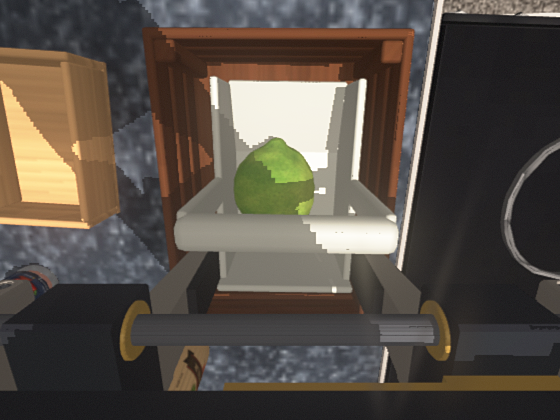

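The bin stays level at 60 N (bar at (232,285), lime still in it), so the pads resist turning. I'll raise it and loosen the grip step by step to let gravity tip the mouth down.

```bash
python3 -m jog '[{"hand":0,"dx":10,"dy":0,"dz":-30,"roll":0},{"hand":0,"dx":10,"dy":0,"dz":-35,"roll":0},{"hand":0,"dx":0,"dy":0,"dz":0,"roll":0}]' 60
for i in 1; do python3 -m jog '[{"hand":0,"dx":0,"dy":0,"dz":0,"roll":0},{"hand":0,"dx":0,"dy":0,"dz":0,"roll":0},{"hand":0,"dx":0,"dy":0,"dz":0,"roll":0},{"hand":0,"dx":0,"dy":0,"dz":0,"roll":0}]' 8; done
python3 - <<'E'
from h import *
snap('scene','s3.png')
snap('wrist','w6.png')
print([(np.round(r['pixel']).tolist(),round(r['confidence'],2)) for n in('lime_1','white_bin_bar') for r in models.recognise('wrist',n)])
E
```

```text
time: 12.9
tool_pos: [0.4665, 0.2962, 0.1575]
orientation: [[-0.999, -0.032, 0.003], [-0.032, 0.999, 0.002], [-0.003, 0.002, -1.0]]
ft_force: [1.0, 0.5, -2.2]
grip_width: 0.0737
grasp_force: 59.9
time: 13.3
tool_pos: [0.4653, 0.2948, 0.1534]
orientation: [[-0.999, -0.032, -0.002], [-0.032, 0.999, -0.001], [0.002, -0.001, -1.0]]
ft_force: [0.3, 0.1, -2.7]
grip_width: 0.0738
grasp_force: 8.0
[([199.0, 274.0], 0.91), ([181.0, 7.0], 0.89), ([182.0, 290.0], 0.71), ([103.0, 267.0], 0.47)]
```

```bash
cat >> h.py <<'E'
Rc=np.array([[0,.961,.277],[1,0,0],[0,.277,-.961]]);Tc=np.array([.078,-.001,-.170])
def barrow(phi,a=(-.043,.061)):
    # bin tilted phi deg (mouth down) in the side grip: row of a point (bin x,z from pivot)
    w=eyes.camera_params('wrist'); f=np.radians(phi)
    x=a[0]*np.cos(f)-a[1]*np.sin(f); z=a[0]*np.sin(f)+a[1]*np.cos(f)
    v=Rc.T@(np.array([-x,0,-.019-z])-Tc)
    return round(float(w['cy']+w['fy']*v[1]/v[2]))
E
python3 - <<'E'
from h import *
for phi in range(-20,90,10): print(phi,'bar',barrow(phi),'lip',barrow(phi,(-.099,-.028)),'back top',barrow(phi,(.011,.006)))
a=cv2.imread('pics/w5.png').astype(int);b=cv2.imread('pics/w6.png').astype(int)
for im in(a,b): print([int(im[r,300:340].mean()) for r in range(0,320,8)])
E
```

```text
-20 bar 312 lip 58 back top 282
-10 bar 269 lip 65 back top 283
0 bar 228 lip 77 back top 284
10 bar 192 lip 91 back top 283
20 bar 163 lip 107 back top 283
30 bar 143 lip 125 back top 281
40 bar 130 lip 143 back top 279
50 bar 124 lip 161 back top 276
60 bar 123 lip 180 back top 272
70 bar 127 lip 198 back top 268
80 bar 134 lip 218 back top 264
[100, 98, 80, 88, 90, 36, 45, 47, 62, 89, 94, 228, 226, 224, 219, 217, 215, 209, 206, 217, 200, 164, 144, 129, 158, 132, 143, 130, 197, 207, 207, 184, 123, 122, 121, 120, 157, 61, 49, 47]
[131, 125, 138, 137, 136, 137, 112, 115, 100, 111, 95, 78, 69, 100, 214, 212, 210, 210, 174, 162, 228, 250, 252, 233, 157, 157, 152, 159, 183, 176, 155, 155, 154, 113, 112, 169, 54, 89, 96, 95]
```

At 8 N the bin has tipped about 15° (the bar row went from 232 to about 175). I'll loosen further.

```bash
python3 -m jog '[{"hand":0,"dx":0,"dy":0,"dz":0,"roll":0},{"hand":0,"dx":0,"dy":0,"dz":0,"roll":0},{"hand":0,"dx":0,"dy":0,"dz":0,"roll":0},{"hand":0,"dx":0,"dy":0,"dz":0,"roll":0},{"hand":0,"dx":0,"dy":0,"dz":0,"roll":0}]' 5
python3 - <<'E'
from h import *
snap('wrist','w7.png')
b=cv2.imread('pics/w7.png').astype(int)
print([int(b[r,300:340].mean()) for r in range(0,320,8)])
print([(np.round(r['pixel']).tolist(),round(r['confidence'],2)) for n in('lime_1','white_bin_bar') for r in models.recognise('wrist',n)])
E
```

```text
time: 14.0
tool_pos: [0.4657, 0.2952, 0.1546]
orientation: [[-0.999, -0.032, 0.0], [-0.032, 0.999, 0.0], [-0.0, 0.0, -1.0]]
ft_force: [-0.3, 0.6, -2.0]
grip_width: 0.0738
grasp_force: 5.0
[147, 146, 155, 156, 155, 154, 128, 130, 115, 125, 106, 73, 76, 100, 226, 251, 252, 228, 143, 151, 157, 158, 151, 137, 142, 163, 159, 167, 156, 156, 157, 157, 158, 188, 166, 157, 147, 104, 112, 106]
[([164.0, 294.0], 0.88), ([181.0, 9.0], 0.65), ([213.0, 281.0], 0.66)]
```

```bash
python3 -m jog '[{"hand":0,"dx":0,"dy":0,"dz":0,"roll":0},{"hand":0,"dx":0,"dy":0,"dz":0,"roll":0},{"hand":0,"dx":0,"dy":0,"dz":0,"roll":0},{"hand":0,"dx":0,"dy":0,"dz":0,"roll":0},{"hand":0,"dx":0,"dy":0,"dz":0,"roll":0}]' 4
python3 - <<'E'
from h import *
snap('wrist','w8.png'); snap('scene','s4.png')
a=cv2.imread('pics/w8.png')[:300,120:440];b=cv2.imread('pics/s4.png')[170:370,70:270]
cv2.imwrite('pics/m1.png',np.hstack([cv2.resize(a,(430,400)),cv2.resize(b,(370,400))]))
for n in('lime_1','white_bin_bar'): print([(np.round(r['pixel']).tolist(),round(r['confidence'],2)) for r in models.recognise('wrist',n)])
E
```

```text
time: 14.65
tool_pos: [0.4657, 0.2952, 0.1546]
orientation: [[-0.999, -0.032, 0.0], [-0.032, 0.999, 0.0], [-0.0, 0.0, -1.0]]
ft_force: [0.2, 0.5, -2.6]
grip_width: 0.0739
grasp_force: 4.0
[([140.0, 301.0], 0.68), ([182.0, 10.0], 0.56)]
[([210.0, 286.0], 0.78), ([152.0, 89.0], 0.39)]
```

View pics/m1.png

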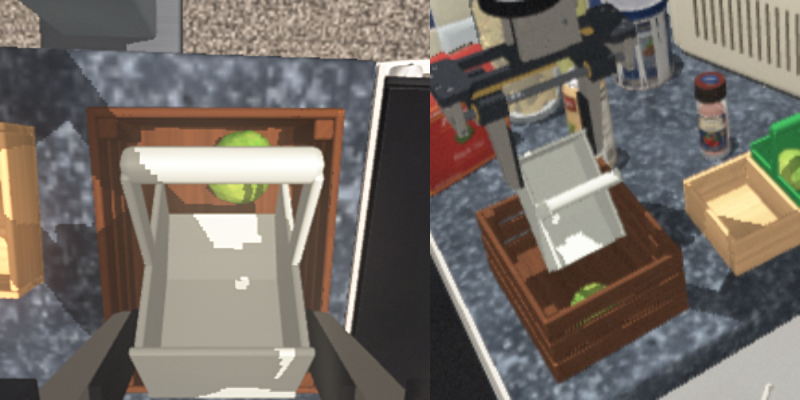

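The white lime is in the crate and the bin hangs mouth-down at about 65°. The method works, so I'll tighten the grip and carry the empty bin to the far end of the rack.

```bash
python3 -m jog '[{"hand":0,"dx":0,"dy":0,"dz":0,"roll":0},{"hand":0,"dx":0,"dy":0,"dz":-30,"roll":0},{"hand":0,"dx":0,"dy":0,"dz":-40,"roll":0},{"hand":0,"dx":0,"dy":0,"dz":-40,"roll":0},{"hand":0,"dx":8,"dy":-20,"dz":0,"roll":0},{"hand":0,"dx":8,"dy":-40,"dz":0,"roll":0},{"hand":0,"dx":8,"dy":-40,"dz":0,"roll":0},{"hand":0,"dx":8,"dy":-40,"dz":0,"roll":0},{"hand":0,"dx":8,"dy":-40,"dz":0,"roll":0},{"hand":0,"dx":8,"dy":-40,"dz":0,"roll":0},{"hand":0,"dx":8,"dy":-40,"dz":0,"roll":0},{"hand":0,"dx":8,"dy":-40,"dz":0,"roll":0},{"hand":0,"dx":8,"dy":-40,"dz":0,"roll":0}]' 60
python3 -m jog '[{"hand":0,"dx":8,"dy":-40,"dz":0,"roll":0},{"hand":0,"dx":8,"dy":-40,"dz":0,"roll":0},{"hand":0,"dx":8,"dy":-40,"dz":0,"roll":0},{"hand":0,"dx":8,"dy":-40,"dz":0,"roll":0},{"hand":0,"dx":8,"dy":-40,"dz":0,"roll":0},{"hand":0,"dx":8,"dy":-40,"dz":0,"roll":0},{"hand":0,"dx":8,"dy":-40,"dz":0,"roll":0},{"hand":0,"dx":4,"dy":-40,"dz":0,"roll":0},{"hand":0,"dx":0,"dy":-40,"dz":0,"roll":0.065},{"hand":0,"dx":0,"dy":0,"dz":0,"roll":0},{"hand":0,"dx":0,"dy":0,"dz":0,"roll":0}]'
python3 - <<'E'
from h import *
snap('wrist','w9.png')
for n in('rack_deck','white_bin_bar','lemon_1'): print([(np.round(r['pixel']).tolist(),round(r['confidence'],2)) for r in models.recognise('wrist',n)])
b=cv2.imread('pics/w9.png').astype(int)
print([int(b[r,300:340].mean()) for r in range(96,320,8)])
E
```

```text
time: 16.15
tool_pos: [0.4041, -0.0484, 0.2648]
orientation: [[-0.999, -0.032, 0.001], [-0.032, 0.999, -0.0], [-0.001, -0.0, -1.0]]
ft_force: [0.9, 1.0, -0.9]
grip_width: 0.0736
grasp_force: 60.0
time: 17.25
tool_pos: [0.3558, -0.4089, 0.2641]
orientation: [[-0.999, 0.034, -0.001], [0.034, 0.999, 0.001], [0.001, 0.001, -1.0]]
ft_force: [0.0, 0.8, -1.4]
grip_width: 0.0735
grasp_force: 60.0
[([208.0, 390.0], 0.82)]
[([207.0, 284.0], 0.62)]
[([177.0, 421.0], 0.6)]
[127, 129, 201, 245, 230, 169, 93, 91, 132, 167, 164, 140, 136, 135, 135, 130, 130, 130, 130, 130, 131, 194, 136, 127, 126, 190, 106, 104]
```

```bash
python3 -m jog '[{"hand":0,"dx":0,"dy":-4,"dz":40,"roll":0},{"hand":0,"dx":0,"dy":0,"dz":40,"roll":0},{"hand":0,"dx":0,"dy":0,"dz":30,"roll":0},{"hand":0,"dx":0,"dy":0,"dz":15,"roll":0},{"hand":0,"dx":0,"dy":0,"dz":0,"roll":0}]'
python3 -m jog '[{"hand":0,"dx":0,"dy":0,"dz":6,"roll":0},{"hand":0,"dx":0,"dy":0,"dz":6,"roll":0},{"hand":0,"dx":-9,"dy":0,"dz":2,"roll":0},{"hand":0,"dx":-9,"dy":0,"dz":3,"roll":0},{"hand":0,"dx":-8,"dy":0,"dz":3,"roll":0}]' 8
python3 -m jog '[{"hand":0,"dx":-8,"dy":0,"dz":4,"roll":0},{"hand":0,"dx":-8,"dy":0,"dz":5,"roll":0},{"hand":0,"dx":-8,"dy":0,"dz":5,"roll":0},{"hand":0,"dx":-6,"dy":0,"dz":3,"roll":0},{"hand":0,"dx":-6,"dy":0,"dz":3,"roll":0},{"hand":0,"dx":-6,"dy":0,"dz":3,"roll":0},{"hand":0,"dx":-5,"dy":0,"dz":3,"roll":0},{"hand":0,"dx":0,"dy":0,"dz":0,"roll":0}]'
python3 - <<'E'
from h import *
snap('wrist','w10.png'); snap('side','d10.png')
b=cv2.imread('pics/w10.png').astype(int)
print([int(b[r,300:340].mean()) for r in range(96,320,8)])
a=cv2.imread('pics/w10.png')[:300,120:440];b=cv2.imread('pics/d10.png')[150:290,300:500]
cv2.imwrite('pics/m2.png',np.hstack([cv2.resize(a,(400,375)),cv2.resize(b,(400,375))]))
E
```

```text
time: 17.95
tool_pos: [0.357, -0.4121, 0.1395]
orientation: [[-1.0, 0.031, 0.001], [0.031, 1.0, -0.0], [-0.001, -0.0, -1.0]]
ft_force: [0.9, -1.0, -1.3]
grip_width: 0.0737
grasp_force: 60.0
time: 18.45
tool_pos: [0.3829, -0.4135, 0.1193]
orientation: [[-0.999, 0.033, -0.0], [0.033, 0.999, 0.0], [0.0, 0.0, -1.0]]
ft_force: [-1.9, -0.9, -1.1]
grip_width: 0.074
grasp_force: 8.0
time: 19.25
tool_pos: [0.4295, -0.415, 0.0938]
orientation: [[-0.999, 0.033, -0.0], [0.033, 0.999, 0.0], [0.0, 0.0, -1.0]]
ft_force: [-1.5, 1.6, 3.2]
grip_width: 0.0735
grasp_force: 8.0
[166, 166, 166, 165, 165, 165, 177, 178, 178, 178, 155, 212, 239, 250, 247, 176, 174, 171, 138, 138, 138, 136, 133, 150, 117, 99, 111, 114]
```

View pics/m2.png

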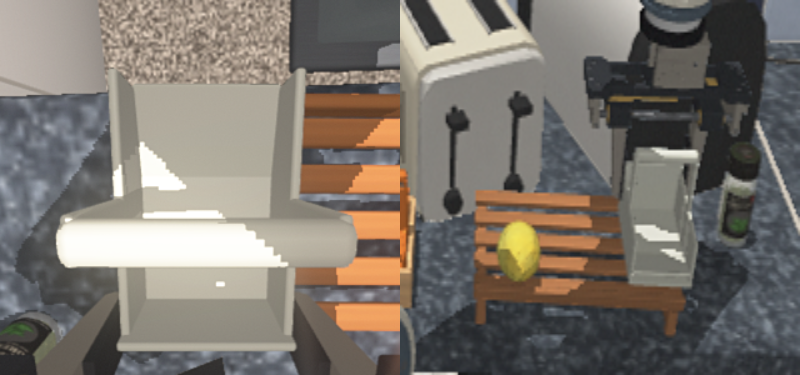

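The bin sits nearly flat on the rack's far end (bar near row 195 in the wrist view). I'll check the clearance to the dark jar before opening the fingers.

```bash
python3 - <<'E'
from h import *
np.set_printoptions(precision=3,suppress=True)
d=eyes.camera_params('side');w=eyes.camera_params('wrist')
print(atz(d,[206,471],.105),atz(d,[240,469],0),atz(d,[238,462],0))
print(atz(w,[256,148],.1),atz(w,[285,130],.1))
E
```

```text
[ 0.49  -0.546  0.105] [ 0.481 -0.558  0.   ] [ 0.489 -0.541  0.   ]
[ 0.43  -0.497  0.1  ] [ 0.449 -0.512  0.1  ]
```

```bash
python3 -m jog '[{"hand":0.92,"dx":0,"dy":0,"dz":0,"roll":0},{"hand":0.92,"dx":0,"dy":0,"dz":0,"roll":0},{"hand":0.92,"dx":0,"dy":0,"dz":0,"roll":0},{"hand":0.92,"dx":0,"dy":0,"dz":-20,"roll":0},{"hand":0.92,"dx":0,"dy":0,"dz":-40,"roll":0},{"hand":0.92,"dx":0,"dy":0,"dz":-40,"roll":0},{"hand":0.92,"dx":0,"dy":0,"dz":-40,"roll":0},{"hand":0.92,"dx":0,"dy":0,"dz":0,"roll":0}]'
python3 - <<'E'
from h import *
np.set_printoptions(precision=3,suppress=True)
w,_=snap('wrist','w11.png'); d,_=snap('side','d11.png')
for n in('white_bin_bar','lemon_1'):
    for c,p in(('wrist',w),('side',d)):
        print(n,c,[(np.round(r['pixel']).tolist(),round(r['confidence'],2),atz(p,r['pixel'],.16 if 'w' in n else .076)) for r in models.recognise(c,n)][:2])
E
```

```text
time: 20.15
tool_pos: [0.4313, -0.4174, 0.2395]
orientation: [[-0.999, 0.033, 0.007], [0.033, 0.999, -0.007], [-0.007, -0.006, -1.0]]
ft_force: [0.4, -0.6, 0.5]
grip_width: 0.0849
grasp_force: 0.0
white_bin_bar wrist [([138.0, 290.0], 0.76, array([ 0.371, -0.41 ,  0.16 ]))]
white_bin_bar side [([231.0, 428.0], 0.76, array([ 0.296, -0.387,  0.16 ]))]
lemon_1 wrist [([109.0, 448.0], 0.69, array([ 0.353, -0.24 ,  0.076]))]
lemon_1 side [([247.0, 357.0], 0.87, array([ 0.34 , -0.237,  0.076]))]
```

The white bin is flat on the rack, with its bar at x = 0.371 as predicted. The lemon comes next; the gripper already closes across it.

```bash
python3 -m jog '[{"hand":1,"dx":20,"dy":43,"dz":0,"roll":0},{"hand":1,"dx":21,"dy":43,"dz":0,"roll":0},{"hand":1,"dx":21,"dy":43,"dz":0,"roll":0},{"hand":1,"dx":20,"dy":45,"dz":0,"roll":0},{"hand":1,"dx":0,"dy":0,"dz":45,"roll":0},{"hand":1,"dx":0,"dy":0,"dz":45,"roll":0},{"hand":1,"dx":0,"dy":0,"dz":45,"roll":0},{"hand":1,"dx":0,"dy":0,"dz":35,"roll":0},{"hand":1,"dx":0,"dy":0,"dz":9,"roll":0},{"hand":0,"dx":0,"dy":0,"dz":0,"roll":0},{"hand":0,"dx":0,"dy":0,"dz":0,"roll":0},{"hand":0,"dx":0,"dy":0,"dz":0,"roll":0},{"hand":0,"dx":0,"dy":0,"dz":0,"roll":0},{"hand":0,"dx":0,"dy":0,"dz":0,"roll":0},{"hand":0,"dx":0,"dy":0,"dz":-10,"roll":0},{"hand":0,"dx":0,"dy":0,"dz":-30,"roll":0},{"hand":0,"dx":0,"dy":0,"dz":-40,"roll":0},{"hand":0,"dx":0,"dy":0,"dz":-40,"roll":0},{"hand":0,"dx":0,"dy":0,"dz":-40,"roll":0}]' 15
python3 - <<'E'
from h import *
snap('side','d12.png');snap('scene','s12.png'); p=eyes.camera_params('scene')
print([(np.round(r['pixel']).tolist(),round(r['confidence'],2)) for r in models.recognise('side','lemon_1')])
for n in('fruit_crate','lime_1'):print([(np.round(r['pixel']).tolist(),round(r['confidence'],2)) for r in models.recognise('scene',n)])
E
```

```text
time: 22.35
tool_pos: [0.3524, -0.2382, 0.217]
orientation: [[-0.999, 0.033, 0.0], [0.033, 0.999, -0.0], [-0.0, -0.0, -1.0]]
ft_force: [0.7, -0.4, -0.8]
grip_width: 0.0492
grasp_force: 15.0
[([188.0, 364.0], 0.88)]
[([305.0, 153.0], 0.92), ([227.0, 155.0], 0.32)]
[([240.0, 298.0], 0.81), ([253.0, 268.0], 0.8), ([317.0, 154.0], 0.41)]
```

```bash
python3 -m jog '[{"hand":0,"dx":-3,"dy":20,"dz":0,"roll":0},{"hand":0,"dx":-7,"dy":42,"dz":0,"roll":0},{"hand":0,"dx":-7,"dy":42,"dz":0,"roll":0},{"hand":0,"dx":-7,"dy":42,"dz":0,"roll":0},{"hand":0,"dx":-7,"dy":42,"dz":0,"roll":0},{"hand":0,"dx":-7,"dy":42,"dz":0,"roll":0},{"hand":0,"dx":-7,"dy":42,"dz":0,"roll":0},{"hand":0,"dx":-7,"dy":42,"dz":0,"roll":0},{"hand":0,"dx":-7,"dy":42,"dz":0,"roll":0},{"hand":0,"dx":-7,"dy":42,"dz":0,"roll":0},{"hand":0,"dx":-7,"dy":42,"dz":0,"roll":0},{"hand":0,"dx":-7,"dy":42,"dz":0,"roll":0},{"hand":0,"dx":-10,"dy":42,"dz":0,"roll":0},{"hand":0,"dx":0,"dy":10,"dz":0,"roll":0},{"hand":0,"dx":0,"dy":0,"dz":0,"roll":0}]'
python3 - <<'E'
from h import *
np.set_printoptions(precision=3,suppress=True)
w,_=snap('wrist','w12.png');p,_=snap('scene','s13.png')
for c,q in(('wrist',w),('scene',p)):
  for n,z in(('fruit_crate',.04),('lime_1',.03),('lemon_1',.2)):print(c,n,[(np.round(r['pixel']).tolist(),round(r['confidence'],2),atz(q,r['pixel'],z)) for r in models.recognise(c,n)])
E
```

```text
time: 24.1
tool_pos: [0.4593, 0.2928, 0.2125]
orientation: [[-1.0, 0.031, -0.003], [0.031, 1.0, -0.002], [0.003, -0.002, -1.0]]
ft_force: [-0.1, -0.6, -0.2]
grip_width: 0.0497
grasp_force: 15.0
wrist fruit_crate [([164.0, 275.0], 0.86, array([0.433, 0.283, 0.04 ]))]
wrist lime_1 [([190.0, 52.0], 0.87, array([0.459, 0.008, 0.03 ])), ([127.0, 295.0], 0.77, array([0.393, 0.307, 0.03 ]))]
wrist lemon_1 [([266.0, 284.0], 0.8, array([0.479, 0.293, 0.2  ])), ([188.0, 54.0], 0.58, array([0.42 , 0.148, 0.2  ]))]
scene fruit_crate [([303.0, 152.0], 0.77, array([0.444, 0.293, 0.04 ]))]
scene lime_1 [([256.0, 266.0], 0.83, array([0.441, 0.02 , 0.03 ])), ([242.0, 296.0], 0.65, array([ 0.443, -0.068,  0.03 ])), ([316.0, 155.0], 0.58, array([0.418, 0.301, 0.03 ]))]
scene lemon_1 [([220.0, 133.0], 0.66, array([0.506, 0.28 , 0.2  ]))]
```

The crate has not moved and the lime lies in its front half, so I'll put the lemon in the back half.

```bash
python3 -m jog '[{"hand":0,"dx":-22,"dy":0,"dz":30,"roll":0},{"hand":0,"dx":0,"dy":0,"dz":40,"roll":0},{"hand":0,"dx":0,"dy":0,"dz":40,"roll":0},{"hand":0,"dx":0,"dy":0,"dz":30,"roll":0},{"hand":0,"dx":0,"dy":0,"dz":25,"roll":0},{"hand":0.75,"dx":0,"dy":0,"dz":0,"roll":0},{"hand":0.75,"dx":0,"dy":0,"dz":0,"roll":0},{"hand":0.75,"dx":0,"dy":0,"dz":0,"roll":0},{"hand":0.75,"dx":0,"dy":0,"dz":-40,"roll":0},{"hand":0.75,"dx":0,"dy":0,"dz":-40,"roll":0},{"hand":0.75,"dx":0,"dy":0,"dz":-40,"roll":0},{"hand":0.75,"dx":0,"dy":0,"dz":-30,"roll":0}]'
python3 - <<'E'
from h import *
np.set_printoptions(precision=3,suppress=True)
w,_=snap('wrist','w13.png'); print(robot.read_state()['q'])
for n,z in(('lime_1',.03),('lemon_1',.032),('green_bin_bar',.11)):print(n,[(np.round(r['pixel']).tolist(),round(r['confidence'],2),atz(w,r['pixel'],z)) for r in models.recognise('wrist',n)])
E
```

```text
time: 25.7
tool_pos: [0.4834, 0.2922, 0.2043]
orientation: [[-0.999, 0.033, 0.004], [0.033, 0.999, 0.003], [-0.004, 0.003, -1.0]]
ft_force: [0.7, 0.8, -0.4]
grip_width: 0.0691
grasp_force: 0.0
[ 30.992  15.095 101.616   0.001  62.657 -57.114]
lime_1 [([169.0, 41.0], 0.88, array([0.456, 0.01 , 0.03 ])), ([103.0, 293.0], 0.72, array([0.392, 0.305, 0.03 ]))]
lemon_1 [([177.0, 274.0], 0.69, array([0.474, 0.282, 0.032]))]
green_bin_bar [([149.0, 32.0], 0.74, array([0.426, 0.073, 0.11 ]))]
```

The lemon is in the crate at the back and the lime at the front. Next is the green bin: turn back across the bar and go above it.

```bash
python3 -m jog '[{"hand":0.6,"dx":6,"dy":-40,"dz":0,"roll":0},{"hand":0.6,"dx":6,"dy":-40,"dz":0,"roll":0},{"hand":0.6,"dx":6,"dy":-40,"dz":0,"roll":0},{"hand":0.6,"dx":6,"dy":-40,"dz":0,"roll":0},{"hand":0.6,"dx":6,"dy":-40,"dz":0,"roll":0},{"hand":0.6,"dx":6,"dy":-40,"dz":0,"roll":0},{"hand":0.6,"dx":7,"dy":-40,"dz":0,"roll":0},{"hand":0.6,"dx":0,"dy":0,"dz":0,"roll":0.1428},{"hand":0.6,"dx":0,"dy":0,"dz":0,"roll":0.1428},{"hand":0.6,"dx":0,"dy":0,"dz":0,"roll":0.1428},{"hand":0.6,"dx":0,"dy":0,"dz":0,"roll":0.1428},{"hand":0.6,"dx":0,"dy":0,"dz":0,"roll":0.1428},{"hand":0.6,"dx":0,"dy":0,"dz":0,"roll":0.1428},{"hand":0.6,"dx":0,"dy":0,"dz":0,"roll":0.1428},{"hand":0.6,"dx":0,"dy":0,"dz":0,"roll":0.1428},{"hand":0.6,"dx":0,"dy":0,"dz":0,"roll":0.1428},{"hand":0.6,"dx":0,"dy":0,"dz":0,"roll":0.1428},{"hand":0.6,"dx":0,"dy":0,"dz":0,"roll":0.1428},{"hand":0.6,"dx":0,"dy":0,"dz":40,"roll":0},{"hand":0.6,"dx":0,"dy":0,"dz":0,"roll":0}]' 40
```

```text
time: 27.9
tool_pos: [0.4265, 0.013, 0.1558]
orientation: [[0.033, 0.999, -0.008], [0.999, -0.033, -0.0], [-0.0, -0.008, -1.0]]
ft_force: [0.3, -0.3, 0.2]
grip_width: 0.0548
grasp_force: 0.0
```

```bash
python3 -m jog '[{"hand":0.6,"dx":0,"dy":4,"dz":35,"roll":0},{"hand":0.6,"dx":0,"dy":0,"dz":30,"roll":0},{"hand":0,"dx":0,"dy":0,"dz":0,"roll":0},{"hand":0,"dx":0,"dy":0,"dz":0,"roll":0},{"hand":0,"dx":0,"dy":0,"dz":0,"roll":0},{"hand":0,"dx":0,"dy":0,"dz":0,"roll":0},{"hand":0,"dx":0,"dy":0,"dz":0,"roll":0},{"hand":0,"dx":0,"dy":0,"dz":0,"roll":0},{"hand":0,"dx":0,"dy":0,"dz":-20,"roll":0},{"hand":0,"dx":0,"dy":0,"dz":-30,"roll":0},{"hand":0,"dx":0,"dy":0,"dz":-35,"roll":0},{"hand":0,"dx":0,"dy":0,"dz":-35,"roll":0},{"hand":0,"dx":0,"dy":0,"dz":-35,"roll":0},{"hand":0,"dx":0,"dy":0,"dz":-20,"roll":0},{"hand":0,"dx":0,"dy":0,"dz":0,"roll":0}]' 40
python3 - <<'E'
from h import *
p,_=snap('scene','s14.png')
for n in('green_bin_bar','lime_1'):print(n,[(np.round(r['pixel']).tolist(),round(r['confidence'],2)) for r in models.recognise('scene',n)])
t=robot.read_state()['tool_pos'];print(proj(p,t+np.array([0,0,.019])),proj(p,t-np.array([0,0,.06])))
E
```

```text
time: 29.4
tool_pos: [0.4357, 0.013, 0.2723]
orientation: [[0.033, 0.999, 0.005], [0.999, -0.033, 0.0], [0.0, 0.005, -1.0]]
ft_force: [0.2, -0.1, -1.8]
grip_width: 0.0115
grasp_force: 40.0
green_bin_bar [([191.0, 265.0], 0.61)]
lime_1 [([185.0, 265.0], 0.87), ([242.0, 298.0], 0.58)]
[np.float64(154.43025285667267), np.float64(267.9551025478862)] [np.float64(188.86851495805695), np.float64(268.72704701513123)]
```

```bash
python3 -m jog '[{"hand":0,"dx":0,"dy":-26,"dz":0,"roll":0},{"hand":0,"dx":-20,"dy":-27,"dz":0,"roll":0},{"hand":0,"dx":-38,"dy":0,"dz":0,"roll":0},{"hand":0,"dx":-38,"dy":0,"dz":0,"roll":0},{"hand":0,"dx":-38,"dy":0,"dz":0,"roll":0},{"hand":0,"dx":-38,"dy":0,"dz":0,"roll":0},{"hand":0,"dx":-38,"dy":0,"dz":0,"roll":0},{"hand":0,"dx":-38,"dy":5,"dz":0,"roll":0},{"hand":0,"dx":-38,"dy":10,"dz":0,"roll":0},{"hand":0,"dx":-38,"dy":14,"dz":0,"roll":0},{"hand":0,"dx":0,"dy":0,"dz":30,"roll":0},{"hand":0,"dx":0,"dy":0,"dz":35,"roll":0},{"hand":0,"dx":0,"dy":0,"dz":25,"roll":0},{"hand":0,"dx":0,"dy":0,"dz":10,"roll":0},{"hand":0,"dx":0,"dy":0,"dz":0,"roll":0}]'
```

```text
time: 31.05
tool_pos: [0.3981, -0.309, 0.1674]
orientation: [[0.033, 0.999, -0.004], [0.999, -0.033, 0.003], [0.003, -0.004, -1.0]]
ft_force: [0.3, -0.5, -1.1]
grip_width: 0.0113
grasp_force: 40.0
```

```bash
python3 -m jog '[{"hand":0,"dx":-2,"dy":0,"dz":4,"roll":0},{"hand":0,"dx":0,"dy":0,"dz":3,"roll":0},{"hand":0,"dx":0,"dy":-4,"dz":3,"roll":0},{"hand":0,"dx":0,"dy":-4,"dz":3,"roll":0},{"hand":0,"dx":0,"dy":-4,"dz":3,"roll":0},{"hand":0,"dx":0,"dy":-4,"dz":3,"roll":0},{"hand":0,"dx":0,"dy":-4,"dz":3,"roll":0},{"hand":0,"dx":0,"dy":-4,"dz":3,"roll":0},{"hand":0,"dx":0,"dy":-2,"dz":2,"roll":0},{"hand":0,"dx":0,"dy":0,"dz":0,"roll":0}]' 5
python3 - <<'E'
from h import *
d,_=snap('side','d14.png')
b=cv2.imread('pics/d14.png')[140:290,320:480]
cv2.imwrite('pics/d14c.png',cv2.resize(b,(640,600),interpolation=2))
for n in('green_bin_bar','lime_1','white_bin'):print(n,[(np.round(r['pixel']).tolist(),round(r['confidence'],2)) for r in models.recognise('side',n)])
E
```

```text
time: 32.05
tool_pos: [0.3742, -0.3118, 0.1433]
orientation: [[0.033, 0.999, 0.002], [0.999, -0.033, -0.001], [-0.001, 0.002, -1.0]]
ft_force: [-0.5, -0.4, 3.8]
grip_width: 0.0141
grasp_force: 5.0
green_bin_bar [([236.0, 383.0], 0.85)]
lime_1 [([237.0, 289.0], 0.65), ([228.0, 387.0], 0.59)]
white_bin [([235.0, 429.0], 0.65)]
```

View pics/d14c.png

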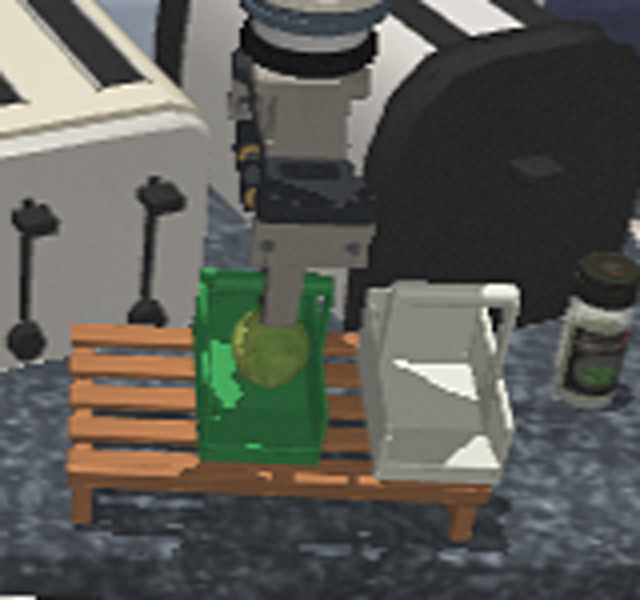

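Both bins stand flat and the green one still holds its lime at (228,387). I'll release, turn and move over the back of the green bin, then measure its sideways position by colour.

```bash
python3 -m jog '[{"hand":0.5,"dx":0,"dy":0,"dz":0,"roll":0},{"hand":0.5,"dx":0,"dy":0,"dz":0,"roll":0},{"hand":0.5,"dx":0,"dy":0,"dz":-20,"roll":0},{"hand":0.5,"dx":0,"dy":0,"dz":-35,"roll":0},{"hand":0.86,"dx":0,"dy":0,"dz":-15,"roll":0},{"hand":0.86,"dx":0,"dy":0,"dz":0,"roll":-0.1428},{"hand":0.86,"dx":0,"dy":0,"dz":0,"roll":-0.1428},{"hand":0.86,"dx":0,"dy":0,"dz":0,"roll":-0.1428},{"hand":0.86,"dx":0,"dy":0,"dz":0,"roll":-0.1428},{"hand":0.86,"dx":0,"dy":0,"dz":0,"roll":-0.1428},{"hand":0.86,"dx":0,"dy":0,"dz":0,"roll":-0.1428},{"hand":0.86,"dx":0,"dy":0,"dz":0,"roll":-0.1428},{"hand":0.86,"dx":0,"dy":0,"dz":0,"roll":-0.1428},{"hand":0.86,"dx":0,"dy":0,"dz":0,"roll":-0.1428},{"hand":0.86,"dx":0,"dy":0,"dz":0,"roll":-0.1428},{"hand":0.86,"dx":0,"dy":0,"dz":0,"roll":-0.1428},{"hand":0.86,"dx":-28,"dy":0,"dz":0,"roll":0},{"hand":0.86,"dx":-29,"dy":0,"dz":0,"roll":0},{"hand":0.86,"dx":0,"dy":0,"dz":0,"roll":0}]'
cat >> h.py <<'E'
def colbar(im,lo,hi):
    # columns/rows of the widest row-band of a colour (HSV)
    m=cv2.inRange(cv2.cvtColor(im,cv2.COLOR_RGB2HSV),lo,hi)
    n,l,s,c=cv2.connectedComponentsWithStats(m); i=1+np.argmax(s[1:,4]); return l==i,s[i]
E
python3 - <<'E'
from h import *
np.set_printoptions(precision=3,suppress=True)
w,im=snap('wrist','w15.png')
m,s=colbar(im,(55,150,40),(80,255,255)); print(s)
for r in range(s[1],s[1]+s[3],12):
    c=np.where(m[r])[0]; print(r,c.min(),c.max(),atz(w,[r,(c.min()+c.max())/2],.13)[:2])
E
```

```text
time: 34.15
tool_pos: [0.4331, -0.3132, 0.2124]
orientation: [[-0.999, 0.032, 0.001], [0.032, 0.999, -0.0], [-0.001, -0.0, -1.0]]
ft_force: [0.2, -0.6, -0.1]
grip_width: 0.0791
grasp_force: 0.0
[242 136  90   7 461]
136 276 293 [ 0.371 -0.311]
```

```bash
python3 - <<'E'
from h import *
np.set_printoptions(precision=3,suppress=True)
w=eyes.camera_params('wrist')
im=cv2.imread('pics/w15.png')[:,:,::-1].copy()
hsv=cv2.cvtColor(im,cv2.COLOR_RGB2HSV)
for r in range(40,230,14):
    c=np.where((hsv[r,:,0]>50)&(hsv[r,:,0]<85)&(hsv[r,:,1]>110)&(hsv[r,:,2]>30))[0]; c=c[(c>150)&(c<420)]
    if len(c)>3: print(r,c.min(),c.max(),len(c),(c.min()+c.max())/2)
for q,z in(([136,287],.165),([136,242],.165),([136,332],.165)): print(atz(w,q,z))
E
```

```text
96 249 328 7 288.5
110 249 329 81 289.0
124 249 328 80 288.5
138 240 339 100 289.5
152 240 339 100 289.5
166 249 328 34 288.5
180 249 328 33 288.5
194 249 328 46 288.5
208 249 328 78 288.5
[ 0.366 -0.308  0.165]
[ 0.365 -0.341  0.165]
[ 0.367 -0.276  0.165]
```

```bash
python3 -m jog '[{"hand":0.86,"dx":1,"dy":3,"dz":30,"roll":0},{"hand":0.86,"dx":0,"dy":0,"dz":30,"roll":0},{"hand":0.86,"dx":0,"dy":0,"dz":30,"roll":0},{"hand":0.86,"dx":0,"dy":0,"dz":20,"roll":0},{"hand":0.86,"dx":0,"dy":0,"dz":4,"roll":0},{"hand":0,"dx":0,"dy":0,"dz":0,"roll":0},{"hand":0,"dx":0,"dy":0,"dz":0,"roll":0},{"hand":0,"dx":0,"dy":0,"dz":0,"roll":0},{"hand":0,"dx":0,"dy":0,"dz":0,"roll":0}]' 60
```

```text
time: 35.1
tool_pos: [0.4298, -0.3103, 0.0994]
orientation: [[-0.999, 0.033, 0.001], [0.033, 0.999, -0.001], [-0.001, -0.001, -1.0]]
ft_force: [-0.3, -0.9, -2.3]
grip_width: 0.0734
grasp_force: 60.0
```

```bash
python3 -m jog '[{"hand":0,"dx":0,"dy":0,"dz":-15,"roll":0},{"hand":0,"dx":0,"dy":0,"dz":-25,"roll":0},{"hand":0,"dx":0,"dy":0,"dz":-35,"roll":0},{"hand":0,"dx":15,"dy":0,"dz":-40,"roll":0},{"hand":0,"dx":18,"dy":10,"dz":-35,"roll":0},{"hand":0,"dx":0,"dy":30,"dz":0,"roll":0},{"hand":0,"dx":0,"dy":38,"dz":0,"roll":0},{"hand":0,"dx":0,"dy":38,"dz":0,"roll":0},{"hand":0,"dx":0,"dy":38,"dz":0,"roll":0},{"hand":0,"dx":0,"dy":38,"dz":0,"roll":0},{"hand":0,"dx":0,"dy":38,"dz":0,"roll":0},{"hand":0,"dx":-5,"dy":38,"dz":0,"roll":0},{"hand":0,"dx":-10,"dy":38,"dz":0,"roll":0},{"hand":0,"dx":-10,"dy":38,"dz":0,"roll":0},{"hand":0,"dx":-10,"dy":38,"dz":0,"roll":0},{"hand":0,"dx":-10,"dy":38,"dz":0,"roll":0},{"hand":0,"dx":-7,"dy":38,"dz":0,"roll":0},{"hand":0,"dx":0,"dy":38,"dz":0,"roll":0},{"hand":0,"dx":0,"dy":38,"dz":0,"roll":0},{"hand":0,"dx":0,"dy":38,"dz":0,"roll":0}]'
python3 - <<'E'
from h import *
np.set_printoptions(precision=3,suppress=True)
w,im=snap('wrist','w16.png'); p,_=snap('scene','s16.png')
for n in('fruit_crate','lime_1'): print(n,[(np.round(r['pixel']).tolist(),round(r['confidence'],2),atz(p,r['pixel'],.04)) for r in models.recognise('scene',n)])
print([(np.round(r['pixel']).tolist(),round(r['confidence'],2)) for r in models.recognise('wrist','lime_1')])
E
```

```text
time: 37.1
tool_pos: [0.4671, 0.2626, 0.2491]
orientation: [[-0.999, 0.033, 0.001], [0.033, 0.999, 0.0], [-0.001, 0.0, -1.0]]
ft_force: [-0.1, -0.1, -1.8]
grip_width: 0.0736
grasp_force: 60.0
fruit_crate [([309.0, 153.0], 0.84, array([0.427, 0.3  , 0.04 ])), ([209.0, 159.0], 0.26, array([0.762, 0.139, 0.04 ]))]
lime_1 [([244.0, 298.0], 0.83, array([ 0.424, -0.059,  0.04 ])), ([220.0, 146.0], 0.68, array([0.73 , 0.186, 0.04 ])), ([232.0, 306.0], 0.67, array([ 0.447, -0.103,  0.04 ]))]
[([211.0, 281.0], 0.96), ([174.0, 30.0], 0.55), ([101.0, 319.0], 0.49)]
```

```bash
python3 -m jog '[{"hand":0,"dx":0,"dy":30,"dz":20,"roll":0},{"hand":0,"dx":0,"dy":0,"dz":35,"roll":0},{"hand":0,"dx":0,"dy":0,"dz":30,"roll":0},{"hand":0,"dx":0,"dy":0,"dz":0,"roll":0}]'
python3 -m jog '[{"hand":0,"dx":0,"dy":0,"dz":0,"roll":0},{"hand":0,"dx":0,"dy":0,"dz":0,"roll":0},{"hand":0,"dx":0,"dy":0,"dz":0,"roll":0},{"hand":0,"dx":0,"dy":0,"dz":0,"roll":0},{"hand":0,"dx":0,"dy":0,"dz":0,"roll":0},{"hand":0,"dx":0,"dy":0,"dz":0,"roll":0},{"hand":0,"dx":0,"dy":0,"dz":0,"roll":0},{"hand":0,"dx":0,"dy":0,"dz":0,"roll":0},{"hand":0,"dx":0,"dy":0,"dz":0,"roll":0},{"hand":0,"dx":0,"dy":0,"dz":0,"roll":0}]' 4.5
cat >> h.py <<'E'
def band(fn,h0,h1,smin=110):
    hsv=cv2.cvtColor(cv2.imread('pics/'+fn),cv2.COLOR_BGR2HSV); o=[]
    for r in range(20,300,8):
        c=np.where((hsv[r,:,0]>=h0)&(hsv[r,:,0]<=h1)&(hsv[r,:,1]>smin)&(hsv[r,:,2]>30))[0]; c=c[(c>150)&(c<420)]
        if len(c)>3: o.append((r,int(c.min()),int(c.max()),len(c)))
    return o
E
python3 - <<'E'
from h import *
np.set_printoptions(precision=3,suppress=True)
snap('wrist','w17.png'); p,_=snap('scene','s17.png')
print(band('w16.png',50,85)); print(band('w17.png',50,85))
for c in('wrist','scene'): print([(np.round(r['pixel']).tolist(),round(r['confidence'],2)) for r in models.recognise(c,'lime_1')])
E
```

```text
time: 37.75
tool_pos: [0.466, 0.2883, 0.1603]
orientation: [[-0.999, 0.034, -0.006], [0.034, 0.999, -0.004], [0.006, -0.004, -1.0]]
ft_force: [-0.2, 0.7, -2.5]
grip_width: 0.0734
grasp_force: 60.0
time: 38.75
tool_pos: [0.4683, 0.291, 0.1635]
orientation: [[-0.999, 0.033, -0.0], [0.033, 0.999, -0.0], [0.0, -0.0, -1.0]]
ft_force: [1.1, 0.2, -1.3]
grip_width: 0.0737
grasp_force: 4.5
[(92, 218, 352, 15), (100, 218, 352, 24), (108, 218, 352, 135), (116, 219, 352, 134), (124, 219, 352, 134), (132, 219, 352, 134), (140, 219, 352, 134), (148, 219, 352, 134), (156, 219, 352, 83), (164, 218, 352, 72), (172, 208, 386, 178), (180, 192, 390, 199), (188, 186, 390, 205), (196, 184, 389, 206), (204, 185, 385, 193), (212, 219, 351, 63), (220, 219, 351, 72), (228, 219, 351, 92), (236, 219, 351, 133), (244, 219, 351, 133), (252, 219, 351, 133), (260, 219, 351, 133), (268, 219, 351, 133), (276, 219, 351, 133), (284, 219, 351, 133), (292, 216, 353, 138)]
[(116, 221, 349, 129), (124, 217, 353, 137), (132, 217, 353, 137), (140, 218, 352, 23), (148, 219, 350, 22), (156, 221, 349, 21), (164, 222, 348, 32), (172, 223, 346, 37), (180, 225, 345, 42), (188, 226, 344, 43), (196, 227, 342, 116), (204, 229, 341, 113), (212, 229, 340, 112), (220, 227, 342, 116), (228, 226, 344, 119), (236, 224, 345, 122), (244, 222, 347, 126), (252, 221, 349, 129), (260, 215, 355, 141), (268, 217, 353, 137), (276, 219, 351, 133), (284, 221, 348, 128), (292, 223, 346, 124)]
[([108.0, 296.0], 0.76), ([162.0, 314.0], 0.56), ([272.0, 97.0], 0.52)]
[([241.0, 300.0], 0.82), ([314.0, 138.0], 0.71), ([314.0, 156.0], 0.55), ([258.0, 142.0], 0.26)]
```

The green lime is out: the bin floor shows clear and two limes lie in the crate at (314,138) and (314,156). I'll carry the bin back to its slot.

```bash
python3 -m jog '[{"hand":0,"dx":0,"dy":0,"dz":0,"roll":0},{"hand":0,"dx":0,"dy":0,"dz":-30,"roll":0},{"hand":0,"dx":0,"dy":0,"dz":-40,"roll":0},{"hand":0,"dx":0,"dy":0,"dz":-35,"roll":0},{"hand":0,"dx":6,"dy":-38,"dz":0,"roll":0},{"hand":0,"dx":6,"dy":-38,"dz":0,"roll":0},{"hand":0,"dx":6,"dy":-38,"dz":0,"roll":0},{"hand":0,"dx":6,"dy":-38,"dz":0,"roll":0},{"hand":0,"dx":6,"dy":-38,"dz":0,"roll":0},{"hand":0,"dx":6,"dy":-38,"dz":0,"roll":0},{"hand":0,"dx":6,"dy":-38,"dz":0,"roll":0},{"hand":0,"dx":6,"dy":-38,"dz":0,"roll":0},{"hand":0,"dx":6,"dy":-38,"dz":0,"roll":0},{"hand":0,"dx":6,"dy":-38,"dz":0,"roll":0},{"hand":0,"dx":6,"dy":-38,"dz":0,"roll":0},{"hand":0,"dx":6,"dy":-38,"dz":0,"roll":0},{"hand":0,"dx":6,"dy":-38,"dz":0,"roll":0},{"hand":0,"dx":6,"dy":-38,"dz":0,"roll":0},{"hand":0,"dx":6,"dy":-38,"dz":0,"roll":0},{"hand":0,"dx":6,"dy":-31,"dz":0,"roll":0}]' 60; python3 -m jog '[{"hand":0,"dx":0,"dy":0,"dz":0,"roll":0}]'
```

```text
time: 40.95
tool_pos: [0.3519, -0.3085, 0.2687]
orientation: [[-0.999, 0.034, 0.0], [0.034, 0.999, -0.0], [-0.0, -0.0, -1.0]]
ft_force: [1.2, -0.2, -2.1]
grip_width: 0.0735
grasp_force: 60.0
time: 41.05
tool_pos: [0.3519, -0.3095, 0.2686]
orientation: [[-0.999, 0.036, -0.0], [0.036, 0.999, -0.001], [-0.0, -0.001, -1.0]]
ft_force: [0.6, 0.2, -1.7]
grip_width: 0.0736
grasp_force: 60.0
```

```bash
python3 -m jog '[{"hand":0,"dx":-4,"dy":-1,"dz":40,"roll":0},{"hand":0,"dx":0,"dy":0,"dz":40,"roll":0},{"hand":0,"dx":0,"dy":0,"dz":30,"roll":0},{"hand":0,"dx":0,"dy":0,"dz":18,"roll":0},{"hand":0,"dx":0,"dy":0,"dz":0,"roll":0}]'
python3 -m jog '[{"hand":0,"dx":0,"dy":0,"dz":6,"roll":0},{"hand":0,"dx":0,"dy":0,"dz":6,"roll":0},{"hand":0,"dx":-9,"dy":0,"dz":2,"roll":0},{"hand":0,"dx":-9,"dy":0,"dz":3,"roll":0},{"hand":0,"dx":-8,"dy":0,"dz":3,"roll":0},{"hand":0,"dx":-8,"dy":0,"dz":4,"roll":0},{"hand":0,"dx":-8,"dy":0,"dz":5,"roll":0},{"hand":0,"dx":-8,"dy":0,"dz":5,"roll":0},{"hand":0,"dx":-6,"dy":0,"dz":3,"roll":0},{"hand":0,"dx":-6,"dy":0,"dz":3,"roll":0},{"hand":0,"dx":-6,"dy":0,"dz":3,"roll":0},{"hand":0,"dx":-6,"dy":0,"dz":3,"roll":0},{"hand":0,"dx":0,"dy":0,"dz":0,"roll":0}]' 8
python3 - <<'E'
from h import *
snap('wrist','w18.png'); print(band('w18.png',50,85),[barrow(f) for f in(5,10,15,20,25)])
E
```

```text
time: 41.55
tool_pos: [0.3569, -0.3067, 0.1399]
orientation: [[-0.999, 0.033, -0.0], [0.033, 0.999, 0.001], [0.0, 0.001, -1.0]]
ft_force: [0.4, -0.3, -0.6]
grip_width: 0.0736
grasp_force: 60.0
time: 42.85
tool_pos: [0.431, -0.3101, 0.0941]
orientation: [[-0.999, 0.033, 0.0], [0.033, 0.999, 0.0], [-0.0, 0.0, -1.0]]
ft_force: [-0.1, -1.0, -1.5]
grip_width: 0.0741
grasp_force: 8.0
[(108, 217, 353, 14), (116, 217, 353, 24), (124, 217, 353, 137), (132, 216, 353, 138), (140, 217, 353, 137), (148, 217, 353, 137), (156, 216, 353, 138), (164, 216, 353, 138), (172, 216, 353, 138), (180, 216, 353, 138), (188, 180, 389, 155), (196, 176, 393, 218), (204, 174, 395, 222), (212, 174, 395, 222), (220, 177, 392, 216), (228, 216, 354, 139), (236, 216, 354, 139), (244, 215, 354, 140), (252, 215, 354, 140), (260, 215, 354, 140), (268, 215, 354, 140), (276, 215, 354, 140), (284, 215, 354, 140), (292, 215, 355, 141)] [209, 192, 177, 163, 152]
```

```bash
python3 -m jog '[{"hand":0,"dx":0,"dy":0,"dz":3,"roll":0},{"hand":0,"dx":0,"dy":0,"dz":2,"roll":0},{"hand":0.86,"dx":0,"dy":0,"dz":0,"roll":0},{"hand":0.86,"dx":0,"dy":0,"dz":0,"roll":0},{"hand":0.86,"dx":0,"dy":0,"dz":0,"roll":0},{"hand":0.86,"dx":0,"dy":0,"dz":-20,"roll":0},{"hand":0.86,"dx":0,"dy":0,"dz":-40,"roll":0},{"hand":0.86,"dx":0,"dy":0,"dz":-40,"roll":0},{"hand":0.86,"dx":0,"dy":0,"dz":-22,"roll":0},{"hand":0.86,"dx":0,"dy":0,"dz":0,"roll":0}]'
python3 - <<'E'
from h import *
np.set_printoptions(precision=3,suppress=True)
w,_=snap('wrist','w19.png'); print([b for b in band('w19.png',50,85) if b[2]-b[1]>90])
for n,z in(('green_bin_bar',.165),('white_bin_bar',.165)): print(n,[(np.round(r['pixel']).tolist(),round(r['confidence'],2),atz(w,r['pixel'],z)) for r in models.recognise('wrist',n)])
E
```

```text
time: 43.9
tool_pos: [0.4321, -0.3113, 0.215]
orientation: [[-0.999, 0.033, 0.005], [0.033, 0.999, -0.004], [-0.005, -0.003, -1.0]]
ft_force: [1.3, -0.3, 0.2]
grip_width: 0.079
grasp_force: 0.0
[(156, 237, 335, 99), (164, 237, 335, 99)]
green_bin_bar [([168.0, 288.0], 0.76, array([ 0.391, -0.307,  0.165]))]
white_bin_bar [([142.0, 173.0], 0.83, array([ 0.369, -0.39 ,  0.165]))]
```

```bash
python3 - <<'E'
from h import *
snap('side','d19.png')
a=cv2.imread('pics/w15.png')[60:260,200:380];b=cv2.imread('pics/w19.png')[60:260,200:380];c=cv2.imread('pics/d19.png')[180:290,330:440]
cv2.imwrite('pics/m3.png',np.hstack([cv2.resize(x,(266,300)) for x in(a,b)]+[cv2.resize(c,(266,300),interpolation=2)]))
E
```

```text
(no output)
```

View pics/m3.png

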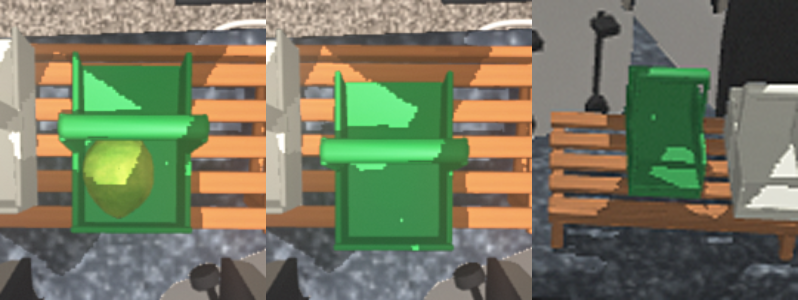

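The green bin is flat, just 12 mm further up the slope than before, which is inside the limit. Before taking the orange bin I need the toaster's height beside it.

```bash
python3 - <<'E'
from h import *
np.set_printoptions(precision=3,suppress=True)
w=dict(eyes.camera_params('wrist'))
# pose of w3: TCP .4362 -.0602 .3008
R=np.array([[-.004,1,0],[1,.004,.001],[.001,0,-1]]);w3=dict(w,position=np.array([.4362,-.0602,.3008])+R@Tc,orientation=R@Rc)
d=eyes.camera_params('side');s=eyes.camera_params('scene')
for px in([205,310],):
  for z in(.15,.18,.2,.22):
    X=atz(w3,px,z); print(z,X,'side',np.round(proj(d,X)),'scene',np.round(proj(s,X)))
a=cv2.imread('pics/d19.png')[110:250,260:400]; b=cv2.imread('pics/w3.png')[90:300,270:480]
cv2.imwrite('pics/m4.png',np.hstack([cv2.resize(a,(400,400)),cv2.resize(b,(400,400))]))
print(robot.read_state()['time'])
E
```

```text
0.15 [ 0.464 -0.079  0.15 ] side [194. 294.] scene [194. 294.]
0.18 [ 0.461 -0.07   0.18 ] side [185. 291.] scene [184. 292.]
0.2 [ 0.459 -0.064  0.2  ] side [179. 288.] scene [177. 290.]
0.22 [ 0.457 -0.058  0.22 ] side [172. 286.] scene [170. 289.]
44.1
```

View pics/m4.png

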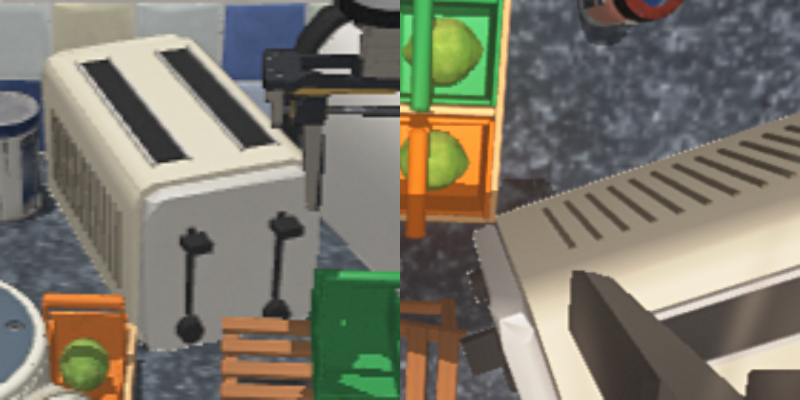

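The toaster's near face runs in the side view from its base corner at (231,312) to its top corner at (182,310). In the wrist view the outermost line is the toaster's base edge, not its top.

```bash
python3 - <<'E'
from h import *
np.set_printoptions(precision=3,suppress=True)
d=eyes.camera_params('side'); R=np.array([[-.004,1,0],[1,.004,.001],[.001,0,-1]])
w3=dict(eyes.camera_params('wrist'),position=np.array([.4362,-.0602,.3008])+R@Tc,orientation=R@Rc)
B=atz(d,[231,312],0); print('base',B,[(z,np.round(proj(d,[B[0],B[1],z]))) for z in(.1,.14,.16,.18,.2)])
print('w3 base corner at z=0/.02',atz(w3,[205,312],0),atz(w3,[205,312],.02),'base far',atz(w3,[150,480],.01))
print('frame',[proj(w3,[B[0],B[1],z]) for z in(0,.16,.19)])
E
```

```text
base [ 0.51  -0.126  0.   ] [(0.1, array([201., 312.])), (0.14, array([189., 313.])), (0.16, array([182., 313.])), (0.18, array([176., 313.])), (0.2, array([169., 313.]))]
w3 base corner at z=0/.02 [ 0.481 -0.124  0.   ] [ 0.479 -0.118  0.02 ] base far [ 0.735 -0.031  0.01 ]
frame [[np.float64(206.35685797270085), np.float64(329.9586871347744)], [np.float64(247.39125028629428), np.float64(350.48651135453656)], [np.float64(259.62248744738434), np.float64(356.6052978718138)]]
```

```bash
python3 -m jog '[{"hand":0.6,"dx":2,"dy":35,"dz":0,"roll":0},{"hand":0.6,"dx":2,"dy":35,"dz":0,"roll":0},{"hand":0.6,"dx":2,"dy":35,"dz":0,"roll":0},{"hand":0.6,"dx":2,"dy":35,"dz":0,"roll":0},{"hand":0.6,"dx":2,"dy":35,"dz":0,"roll":0},{"hand":0.6,"dx":2,"dy":35,"dz":0,"roll":0},{"hand":0.6,"dx":1,"dy":35,"dz":0,"roll":0},{"hand":0.6,"dx":0,"dy":0,"dz":0,"roll":0.1428},{"hand":0.6,"dx":0,"dy":0,"dz":0,"roll":0.1428},{"hand":0.6,"dx":0,"dy":0,"dz":0,"roll":0.1428},{"hand":0.6,"dx":0,"dy":0,"dz":0,"roll":0.1428},{"hand":0.6,"dx":0,"dy":0,"dz":0,"roll":0.1428},{"hand":0.6,"dx":0,"dy":0,"dz":0,"roll":0.1428},{"hand":0.6,"dx":0,"dy":0,"dz":0,"roll":0.1428},{"hand":0.6,"dx":0,"dy":0,"dz":0,"roll":0.1428},{"hand":0.6,"dx":0,"dy":0,"dz":0,"roll":0.1428},{"hand":0.6,"dx":0,"dy":0,"dz":0,"roll":0.1428},{"hand":0.6,"dx":0,"dy":0,"dz":0,"roll":0.1428},{"hand":0.6,"dx":0,"dy":0,"dz":40,"roll":0},{"hand":0.6,"dx":0,"dy":0,"dz":0,"roll":0}]' 40
```

```text
time: 46.1
tool_pos: [0.4219, -0.0642, 0.1674]
orientation: [[0.033, 0.999, -0.008], [0.999, -0.033, 0.001], [0.001, -0.008, -1.0]]
ft_force: [-0.5, -0.0, 0.0]
grip_width: 0.0551
grasp_force: 0.0
```

```bash
python3 -m jog '[{"hand":0.6,"dx":0,"dy":8,"dz":38,"roll":0},{"hand":0.6,"dx":0,"dy":0,"dz":38,"roll":0},{"hand":0,"dx":0,"dy":0,"dz":0,"roll":0},{"hand":0,"dx":0,"dy":0,"dz":0,"roll":0},{"hand":0,"dx":0,"dy":0,"dz":0,"roll":0},{"hand":0,"dx":0,"dy":0,"dz":0,"roll":0},{"hand":0,"dx":0,"dy":0,"dz":0,"roll":0},{"hand":0,"dx":0,"dy":0,"dz":0,"roll":0},{"hand":0,"dx":0,"dy":0,"dz":-20,"roll":0},{"hand":0,"dx":0,"dy":0,"dz":-30,"roll":0},{"hand":0,"dx":0,"dy":0,"dz":-35,"roll":0},{"hand":0,"dx":0,"dy":0,"dz":-35,"roll":0},{"hand":0,"dx":0,"dy":0,"dz":-35,"roll":0},{"hand":0,"dx":0,"dy":0,"dz":-25,"roll":0},{"hand":0,"dx":0,"dy":0,"dz":0,"roll":0}]' 40
```

```text
time: 47.6
tool_pos: [0.4355, -0.0655, 0.2801]
orientation: [[0.033, 0.999, 0.007], [0.999, -0.033, -0.001], [-0.001, 0.007, -1.0]]
ft_force: [1.8, -0.9, -3.2]
grip_width: 0.0118
grasp_force: 40.0
```

```bash
python3 -m jog '[{"hand":0,"dx":0,"dy":-26,"dz":0,"roll":0},{"hand":0,"dx":-10,"dy":-27,"dz":0,"roll":0},{"hand":0,"dx":-25,"dy":0,"dz":0,"roll":0},{"hand":0,"dx":-35,"dy":0,"dz":0,"roll":0},{"hand":0,"dx":-35,"dy":7,"dz":0,"roll":0},{"hand":0,"dx":-28,"dy":12,"dz":0,"roll":0},{"hand":0,"dx":0,"dy":0,"dz":30,"roll":0},{"hand":0,"dx":0,"dy":0,"dz":35,"roll":0},{"hand":0,"dx":0,"dy":0,"dz":30,"roll":0},{"hand":0,"dx":0,"dy":0,"dz":17,"roll":0},{"hand":0,"dx":0,"dy":0,"dz":0,"roll":0}]'
python3 - <<'E'
from h import *
np.set_printoptions(precision=3,suppress=True)
d,_=snap('side','d20.png')
for n in('orange_bin_bar','orange_bin','lime_1','green_bin'): print(n,[(np.round(r['pixel']).tolist(),round(r['confidence'],2)) for r in models.recognise('side',n)])
# orange columns vs expected y
hsv=cv2.cvtColor(cv2.imread('pics/d20.png'),cv2.COLOR_BGR2HSV)
for r in range(186,250,5):
    c=np.where((hsv[r,:,0]>=8)&(hsv[r,:,0]<=16)&(hsv[r,:,1]>215)&(hsv[r,:,2]>120))[0]; c=c[(c>300)&(c<420)]
    if len(c): print(r,c.min(),c.max(),len(c))
for y in(-.17,-.207,-.244): print(y,np.round(proj(d,[.4,y,.18])),np.round(proj(d,[.345,y,.09])))
E
```

```text
time: 48.7
tool_pos: [0.392, -0.1957, 0.1608]
orientation: [[0.033, 0.999, -0.007], [0.999, -0.033, 0.003], [0.003, -0.007, -1.0]]
ft_force: [1.3, -0.2, -1.3]
grip_width: 0.0117
grasp_force: 40.0
orange_bin_bar [([228.0, 340.0], 0.56)]
orange_bin [([231.0, 335.0], 0.79)]
lime_1 [([223.0, 345.0], 0.78)]
green_bin [([230.0, 384.0], 0.69)]
-0.17 [198. 330.] [241. 330.]
-0.207 [198. 346.] [241. 345.]
-0.244 [199. 361.] [242. 360.]
```

```bash
python3 - <<'E'
from h import *
im=cv2.imread('pics/d20.png'); hsv=cv2.cvtColor(im,cv2.COLOR_BGR2HSV)
for r in (195,205,215,225,235,242): print(r,[tuple(int(v) for v in hsv[r,c]) for c in range(318,372,4)])
E
```

```text
195 [(19, 15, 135), (21, 15, 120), (15, 10, 53), (120, 11, 48), (0, 11, 69), (20, 24, 97), (19, 29, 98), (23, 10, 106), (30, 9, 138), (20, 11, 141), (15, 10, 49), (19, 15, 136), (19, 15, 136), (23, 15, 136)]
205 [(23, 15, 136), (20, 17, 137), (11, 161, 92), (100, 6, 136), (100, 6, 135), (27, 24, 96), (20, 31, 98), (40, 5, 140), (53, 7, 141), (10, 12, 128), (30, 5, 95), (19, 15, 134), (19, 15, 136), (70, 139, 81)]
215 [(21, 13, 136), (26, 13, 136), (12, 173, 140), (12, 189, 150), (12, 190, 150), (12, 191, 151), (19, 165, 96), (12, 185, 131), (12, 193, 144), (12, 188, 133), (90, 13, 40), (21, 13, 135), (19, 15, 136), (68, 150, 75)]
225 [(21, 13, 135), (140, 23, 34), (13, 192, 244), (13, 189, 240), (12, 192, 227), (40, 123, 106), (42, 129, 109), (41, 124, 113), (44, 127, 92), (11, 193, 115), (13, 135, 113), (13, 136, 109), (13, 136, 109), (68, 152, 77)]
235 [(104, 39, 86), (108, 43, 77), (12, 199, 145), (12, 189, 127), (12, 186, 126), (12, 186, 133), (12, 191, 136), (11, 190, 137), (12, 186, 133), (12, 188, 125), (104, 56, 77), (108, 34, 89), (0, 5, 98), (69, 151, 71)]
242 [(108, 38, 81), (108, 39, 84), (12, 195, 141), (12, 189, 116), (12, 186, 119), (12, 180, 119), (12, 181, 121), (12, 196, 236), (12, 190, 233), (12, 194, 150), (13, 139, 119), (12, 137, 108), (12, 135, 106), (68, 142, 77)]
```

The orange bin spans columns 326–354, so its middle is at y ≈ -0.194. I'll shift it 13 mm toward the green bin, then set it down with the pivoting move.

```bash
python3 -m jog '[{"hand":0,"dx":0,"dy":0,"dz":-10,"roll":0},{"hand":0,"dx":-13,"dy":8,"dz":0,"roll":0},{"hand":0,"dx":0,"dy":0,"dz":8,"roll":0},{"hand":0,"dx":0,"dy":0,"dz":0,"roll":0}]' 40
python3 -m jog '[{"hand":0,"dx":0,"dy":0,"dz":3,"roll":0},{"hand":0,"dx":0,"dy":0,"dz":3,"roll":0},{"hand":0,"dx":0,"dy":-4,"dz":3,"roll":0},{"hand":0,"dx":0,"dy":-4,"dz":3,"roll":0},{"hand":0,"dx":0,"dy":-4,"dz":3,"roll":0},{"hand":0,"dx":0,"dy":-4,"dz":3,"roll":0},{"hand":0,"dx":0,"dy":-4,"dz":3,"roll":0},{"hand":0,"dx":0,"dy":-4,"dz":3,"roll":0},{"hand":0,"dx":0,"dy":-2,"dz":2,"roll":0},{"hand":0,"dx":0,"dy":0,"dz":0,"roll":0}]' 5
python3 - <<'E'
from h import *
d,_=snap('side','d21.png')
hsv=cv2.cvtColor(cv2.imread('pics/d21.png'),cv2.COLOR_BGR2HSV)
for h0,h1,smin in((10,15,165),(55,80,110)):
  for r in (205,215,225,235,245,250):
    c=np.where((hsv[r,:,0]>=h0)&(hsv[r,:,0]<=h1)&(hsv[r,:,1]>smin))[0]; c=c[(c>315)&(c<420)]
    if len(c): print(r,c.min(),c.max(),len(c))
print([(np.round(r['pixel']).tolist(),round(r['confidence'],2)) for r in models.recognise('side','lime_1')])
E
```

```text
time: 49.35
tool_pos: [0.4024, -0.2103, 0.1647]
orientation: [[0.034, 0.999, -0.001], [0.999, -0.034, 0.001], [0.001, -0.001, -1.0]]
ft_force: [0.4, 0.8, -2.6]
grip_width: 0.0118
grasp_force: 40.0
time: 50.35
tool_pos: [0.3772, -0.2094, 0.1397]
orientation: [[0.033, 0.999, 0.001], [0.999, -0.033, -0.0], [-0.0, 0.001, -1.0]]
ft_force: [0.5, 0.9, 2.1]
grip_width: 0.0139
grasp_force: 5.0
215 332 361 20
225 332 361 11
235 331 360 18
245 331 360 30
250 331 360 30
205 370 401 32
215 369 401 33
225 369 399 31
235 369 401 33
245 370 400 31
250 370 398 29
[([227.0, 350.0], 0.71)]
```

```bash
python3 -m jog '[{"hand":0,"dx":0,"dy":0,"dz":0,"roll":0},{"hand":0,"dx":0,"dy":0,"dz":-6,"roll":0},{"hand":0,"dx":7,"dy":0,"dz":0,"roll":0},{"hand":0,"dx":0,"dy":0,"dz":5,"roll":0},{"hand":0,"dx":0,"dy":0,"dz":0,"roll":0}]' 25
python3 -m jog '[{"hand":0,"dx":0,"dy":0,"dz":1,"roll":0},{"hand":0.5,"dx":0,"dy":0,"dz":0,"roll":0},{"hand":0.5,"dx":0,"dy":0,"dz":0,"roll":0},{"hand":0.5,"dx":0,"dy":0,"dz":-20,"roll":0},{"hand":0.5,"dx":0,"dy":0,"dz":-35,"roll":0},{"hand":0.84,"dx":0,"dy":0,"dz":-20,"roll":0},{"hand":0.84,"dx":0,"dy":0,"dz":0,"roll":-0.1428},{"hand":0.84,"dx":0,"dy":0,"dz":0,"roll":-0.1428},{"hand":0.84,"dx":0,"dy":0,"dz":0,"roll":-0.1428},{"hand":0.84,"dx":0,"dy":0,"dz":0,"roll":-0.1428},{"hand":0.84,"dx":0,"dy":0,"dz":0,"roll":-0.1428},{"hand":0.84,"dx":0,"dy":0,"dz":0,"roll":-0.1428},{"hand":0.84,"dx":0,"dy":0,"dz":0,"roll":-0.1428},{"hand":0.84,"dx":0,"dy":0,"dz":0,"roll":-0.1428},{"hand":0.84,"dx":0,"dy":0,"dz":0,"roll":-0.1428},{"hand":0.84,"dx":0,"dy":0,"dz":0,"roll":-0.1428},{"hand":0.84,"dx":0,"dy":0,"dz":0,"roll":-0.1428},{"hand":0.84,"dx":-27,"dy":0,"dz":0,"roll":0},{"hand":0.84,"dx":-27,"dy":0,"dz":0,"roll":0},{"hand":0.84,"dx":0,"dy":0,"dz":0,"roll":0}]' 5
python3 - <<'E'
from h import *
np.set_printoptions(precision=3,suppress=True)
w,_=snap('wrist','w22.png'); b=[x for x in band('w22.png',9,15,170)]; print(b); print([x for x in band('w22.png',50,85)])
for n in('orange_bin_bar','lime_1'): print([(np.round(r['pixel']).tolist(),round(r['confidence'],2),atz(w,r['pixel'],.165)) for r in models.recognise('wrist',n)])
E
```

```text
time: 50.95
tool_pos: [0.3732, -0.2016, 0.1411]
orientation: [[0.032, 0.999, -0.007], [1.0, -0.032, 0.001], [0.0, -0.008, -1.0]]
ft_force: [-20.8, -2.2, 28.0]
grip_width: 0.0124
grasp_force: 25.0
time: 52.95
tool_pos: [0.434, -0.2042, 0.2148]
orientation: [[-0.999, 0.032, 0.002], [0.032, 0.999, -0.0], [-0.002, -0.0, -1.0]]
ft_force: [0.1, -0.0, -0.5]
grip_width: 0.0774
grasp_force: 0.0
[(84, 246, 250, 5), (92, 245, 326, 59), (100, 244, 326, 83), (108, 244, 325, 78), (116, 243, 324, 58), (124, 243, 324, 65), (132, 230, 323, 92), (140, 230, 332, 62), (148, 239, 331, 51), (156, 241, 321, 23), (164, 241, 320, 23), (172, 241, 320, 37), (180, 240, 319, 49), (188, 239, 318, 72), (196, 239, 318, 80), (204, 250, 317, 68)]
[(116, 206, 214, 9), (124, 151, 220, 70), (132, 151, 220, 70), (140, 151, 220, 70), (148, 151, 220, 70), (156, 151, 220, 70), (164, 151, 220, 70), (172, 151, 220, 70), (180, 151, 220, 70), (188, 151, 220, 70), (196, 151, 221, 71), (204, 151, 220, 70), (212, 151, 220, 70), (220, 151, 221, 71), (228, 151, 207, 51)]
[([136.0, 287.0], 0.85, array([ 0.369, -0.2  ,  0.165]))]
[([166.0, 269.0], 0.66, array([ 0.391, -0.214,  0.165])), ([115.0, 193.0], 0.25, array([ 0.353, -0.266,  0.165]))]
```

The orange bin is turned about 4° from the tool: its middle column drifts from 285 at the mouth to 278 at the back. I'll work out the grip point and turn to match.

```bash
python3 - <<'E'
from h import *
np.set_printoptions(precision=3,suppress=True)
w=eyes.camera_params('wrist')
# side tops: mouth end z~.06-.014+.048, back end z~.06+.014+.048
m=atz(w,[92,285.5],.094);b=atz(w,[196,278.5],.122);print(m,b,np.degrees(np.arctan2(b[1]-m[1],b[0]-m[0])))
for q in([92,245],[92,326],[196,239],[196,318]): print(atz(w,q,.094 if q[0]==92 else .122))
print('bar',atz(w,[140,281],.165), 'green edge',atz(w,[196,220],.122),atz(w,[132,220],.10))
# same for w15 green scaling check
E
```

```text
[ 0.331 -0.199  0.094] [ 0.422 -0.208  0.122] -5.887221233070524
[ 0.329 -0.236  0.094]
[ 0.332 -0.161  0.094]
[ 0.421 -0.244  0.122]
[ 0.423 -0.172  0.122]
bar [ 0.368 -0.203  0.165] green edge [ 0.42  -0.262  0.122] [ 0.364 -0.261  0.1  ]
```

The gap to the green bin is too small for a finger, so I'll take the bar again, straighten the bin and set it a little further left.

```bash
python3 -m jog '[{"hand":0.6,"dx":30,"dy":0,"dz":0,"roll":0},{"hand":0.6,"dx":30,"dy":0,"dz":0,"roll":0},{"hand":0.6,"dx":0,"dy":0,"dz":0,"roll":0.149},{"hand":0.6,"dx":0,"dy":0,"dz":0,"roll":0.149},{"hand":0.6,"dx":0,"dy":0,"dz":0,"roll":0.149},{"hand":0.6,"dx":0,"dy":0,"dz":0,"roll":0.149},{"hand":0.6,"dx":0,"dy":0,"dz":0,"roll":0.149},{"hand":0.6,"dx":0,"dy":0,"dz":0,"roll":0.149},{"hand":0.6,"dx":0,"dy":0,"dz":0,"roll":0.149},{"hand":0.6,"dx":0,"dy":0,"dz":0,"roll":0.149},{"hand":0.6,"dx":0,"dy":0,"dz":0,"roll":0.149},{"hand":0.6,"dx":0,"dy":0,"dz":0,"roll":0.149},{"hand":0.6,"dx":0,"dy":0,"dz":0,"roll":0.149},{"hand":0.6,"dx":0,"dy":0,"dz":35,"roll":0},{"hand":0.6,"dx":0,"dy":0,"dz":30,"roll":0},{"hand":0.6,"dx":0,"dy":0,"dz":6,"roll":0},{"hand":0.6,"dx":0,"dy":0,"dz":0,"roll":0}]' 6
python3 -m jog '[{"hand":0,"dx":0,"dy":0,"dz":0,"roll":0},{"hand":0,"dx":0,"dy":0,"dz":0,"roll":0},{"hand":0,"dx":0,"dy":0,"dz":0,"roll":0},{"hand":0,"dx":0,"dy":0,"dz":0,"roll":0},{"hand":0,"dx":0,"dy":0,"dz":-5,"roll":0},{"hand":0,"dx":0,"dy":0,"dz":-10,"roll":0},{"hand":0,"dx":0,"dy":0,"dz":-10,"roll":0},{"hand":0,"dx":0,"dy":0,"dz":-15,"roll":0},{"hand":0,"dx":0,"dy":0,"dz":0,"roll":0}]' 7
python3 -m jog '[{"hand":0,"dx":0,"dy":0,"dz":0,"roll":0},{"hand":0,"dx":0,"dy":0,"dz":0,"roll":0},{"hand":0,"dx":0,"dy":0,"dz":0,"roll":-0.07},{"hand":0,"dx":0,"dy":0,"dz":0,"roll":0}]' 40
```

```text
time: 54.8
tool_pos: [0.3699, -0.2016, 0.1432]
orientation: [[0.101, 0.995, -0.002], [0.995, -0.101, 0.001], [0.001, -0.002, -1.0]]
ft_force: [0.1, -0.1, 0.9]
grip_width: 0.0556
grasp_force: 0.0
time: 55.7
tool_pos: [0.3721, -0.2027, 0.1857]
orientation: [[0.101, 0.995, 0.003], [0.995, -0.101, -0.002], [-0.001, 0.003, -1.0]]
ft_force: [0.5, -0.5, -1.7]
grip_width: 0.0122
grasp_force: 7.0
time: 56.1
tool_pos: [0.3706, -0.2018, 0.183]
orientation: [[0.03, 1.0, -0.001], [1.0, -0.03, 0.001], [0.001, -0.001, -1.0]]
ft_force: [-0.6, 0.2, -1.1]
grip_width: 0.0117
grasp_force: 40.0
```

```bash
python3 -m jog '[{"hand":0,"dx":3,"dy":15,"dz":0,"roll":0},{"hand":0,"dx":0,"dy":16,"dz":0,"roll":0},{"hand":0,"dx":0,"dy":0,"dz":16,"roll":0},{"hand":0,"dx":0,"dy":0,"dz":0,"roll":0}]'
python3 -m jog '[{"hand":0,"dx":0,"dy":0,"dz":3,"roll":0},{"hand":0,"dx":0,"dy":0,"dz":3,"roll":0},{"hand":0,"dx":0,"dy":-4,"dz":3,"roll":0},{"hand":0,"dx":0,"dy":-4,"dz":3,"roll":0},{"hand":0,"dx":0,"dy":-4,"dz":3,"roll":0},{"hand":0,"dx":0,"dy":-4,"dz":3,"roll":0},{"hand":0,"dx":0,"dy":-4,"dz":3,"roll":0},{"hand":0,"dx":0,"dy":-4,"dz":3,"roll":0},{"hand":0,"dx":0,"dy":-2,"dz":2,"roll":0},{"hand":0,"dx":0,"dy":0,"dz":0,"roll":0}]' 5
python3 -m jog '[{"hand":0.5,"dx":0,"dy":0,"dz":0,"roll":0},{"hand":0.5,"dx":0,"dy":0,"dz":0,"roll":0},{"hand":0.5,"dx":0,"dy":0,"dz":-20,"roll":0},{"hand":0.5,"dx":0,"dy":0,"dz":-35,"roll":0},{"hand":0.84,"dx":0,"dy":0,"dz":-20,"roll":0},{"hand":0.84,"dx":0,"dy":0,"dz":0,"roll":-0.1428},{"hand":0.84,"dx":0,"dy":0,"dz":0,"roll":-0.1428},{"hand":0.84,"dx":0,"dy":0,"dz":0,"roll":-0.1428},{"hand":0.84,"dx":0,"dy":0,"dz":0,"roll":-0.1428},{"hand":0.84,"dx":0,"dy":0,"dz":0,"roll":-0.1428},{"hand":0.84,"dx":0,"dy":0,"dz":0,"roll":-0.1428},{"hand":0.84,"dx":0,"dy":0,"dz":0,"roll":-0.1428},{"hand":0.84,"dx":0,"dy":0,"dz":0,"roll":-0.1428},{"hand":0.84,"dx":0,"dy":0,"dz":0,"roll":-0.1428},{"hand":0.84,"dx":0,"dy":0,"dz":0,"roll":-0.1428},{"hand":0.84,"dx":0,"dy":0,"dz":0,"roll":-0.1428},{"hand":0.84,"dx":-28,"dy":0,"dz":0,"roll":0},{"hand":0.84,"dx":-29,"dy":0,"dz":0,"roll":0},{"hand":0.84,"dx":0,"dy":0,"dz":0,"roll":0}]' 5
python3 - <<'E'
from h import *
np.set_printoptions(precision=3,suppress=True)
w,_=snap('wrist','w23.png'); b=[x for x in band('w23.png',9,15,170)]; print(b)
for r,z in((92,.094),(124,.105),(196,.122)):
  for q in b:
    if q[0]==r: print(atz(w,[r,q[1]],z),atz(w,[r,q[2]],z))
print([x for x in band('w23.png',50,85)][2:12:4])
for n in('orange_bin_bar','lime_1'): print([(np.round(r['pixel']).tolist(),round(r['confidence'],2),atz(w,r['pixel'],.165)) for r in models.recognise('wrist',n)])
E
```

```text
time: 56.5
tool_pos: [0.4026, -0.1998, 0.167]
orientation: [[0.031, 1.0, -0.002], [1.0, -0.031, 0.0], [0.0, -0.002, -1.0]]
ft_force: [-2.3, -0.4, 5.9]
grip_width: 0.0115
grasp_force: 40.0
time: 57.5
tool_pos: [0.3773, -0.1996, 0.1418]
orientation: [[0.032, 0.999, 0.002], [1.0, -0.032, -0.001], [-0.001, 0.002, -1.0]]
ft_force: [0.5, -0.1, 1.6]
grip_width: 0.0138
grasp_force: 5.0
time: 59.4
tool_pos: [0.436, -0.2013, 0.2167]
orientation: [[-1.0, 0.031, 0.002], [0.031, 1.0, -0.0], [-0.002, -0.0, -1.0]]
ft_force: [0.1, -0.5, 0.6]
grip_width: 0.0772
grasp_force: 0.0
[(100, 244, 323, 10), (108, 244, 323, 74), (116, 244, 323, 51), (124, 244, 323, 51), (132, 244, 323, 52), (140, 234, 333, 100), (148, 234, 333, 47), (156, 235, 331, 55), (164, 244, 323, 23), (172, 245, 323, 31), (180, 244, 322, 33), (188, 245, 322, 36), (196, 245, 322, 47), (204, 244, 322, 72), (212, 244, 323, 80)]
[ 0.364 -0.236  0.105] [ 0.366 -0.163  0.105]
[ 0.427 -0.237  0.122] [ 0.43  -0.166  0.122]
[(132, 151, 218, 68), (164, 151, 218, 68), (196, 151, 218, 68)]
[([145.0, 293.0], 0.58, array([ 0.378, -0.193,  0.165]))]
[([181.0, 272.0], 0.82, array([ 0.404, -0.209,  0.165]))]
```

The bin is straight now, with a steady middle column of 283.5 and about 25 mm to the green one. I'll grip its back at full force and lift.

```bash
python3 -m jog '[{"hand":0.84,"dx":2,"dy":1,"dz":30,"roll":0},{"hand":0.84,"dx":0,"dy":0,"dz":30,"roll":0},{"hand":0.84,"dx":0,"dy":0,"dz":30,"roll":0},{"hand":0.84,"dx":0,"dy":0,"dz":22,"roll":0},{"hand":0.84,"dx":0,"dy":0,"dz":6,"roll":0},{"hand":0,"dx":0,"dy":0,"dz":0,"roll":0},{"hand":0,"dx":0,"dy":0,"dz":0,"roll":0},{"hand":0,"dx":0,"dy":0,"dz":0,"roll":0},{"hand":0,"dx":0,"dy":0,"dz":0,"roll":0}]' 60
```

```text
time: 60.45
tool_pos: [0.4315, -0.2001, 0.0994]
orientation: [[-1.0, 0.031, 0.001], [0.031, 1.0, -0.001], [-0.001, -0.0, -1.0]]
ft_force: [-0.7, 0.1, -2.4]
grip_width: 0.0733
grasp_force: 59.6
```

```bash
python3 -m jog '[{"hand":0,"dx":0,"dy":0,"dz":-15,"roll":0},{"hand":0,"dx":0,"dy":0,"dz":-25,"roll":0},{"hand":0,"dx":0,"dy":0,"dz":-35,"roll":0},{"hand":0,"dx":15,"dy":0,"dz":-40,"roll":0},{"hand":0,"dx":18,"dy":10,"dz":-35,"roll":0},{"hand":0,"dx":0,"dy":30,"dz":0,"roll":0},{"hand":0,"dx":0,"dy":38,"dz":0,"roll":0},{"hand":0,"dx":0,"dy":38,"dz":0,"roll":0},{"hand":0,"dx":0,"dy":38,"dz":0,"roll":0},{"hand":0,"dx":-5,"dy":38,"dz":0,"roll":0},{"hand":0,"dx":-10,"dy":38,"dz":0,"roll":0},{"hand":0,"dx":-10,"dy":38,"dz":0,"roll":0},{"hand":0,"dx":-10,"dy":38,"dz":0,"roll":0},{"hand":0,"dx":-10,"dy":38,"dz":0,"roll":0},{"hand":0,"dx":-7,"dy":38,"dz":0,"roll":0},{"hand":0,"dx":0,"dy":38,"dz":0,"roll":0},{"hand":0,"dx":0,"dy":38,"dz":0,"roll":0},{"hand":0,"dx":0,"dy":30,"dz":0,"roll":0},{"hand":0,"dx":0,"dy":0,"dz":0,"roll":0}]'
python3 - <<'E'
from h import *
np.set_printoptions(precision=3,suppress=True)
snap('wrist','w24.png'); p,_=snap('scene','s24.png')
for n in('fruit_crate','lime_1','lemon_1'): print(n,[(np.round(r['pixel']).tolist(),round(r['confidence'],2),atz(p,r['pixel'],.04)) for r in models.recognise('scene',n)])
for n in('fruit_crate','lime_1'):print([(np.round(r['pixel']).tolist(),round(r['confidence'],2)) for r in models.recognise('wrist',n)])
# crate outline: compare with earlier picture without the hand over it
a=cv2.imread('pics/s12.png').astype(int)[250:350,90:215];b=cv2.imread('pics/s24.png').astype(int)[250:350,90:215]
df=abs(a-b).max(2)>40; print('changed below row 300:',df[50:].mean(), 'left col<120',df[:,:30].mean())
E
```

```text
time: 62.35
tool_pos: [0.4653, 0.2905, 0.2489]
orientation: [[-1.0, 0.028, 0.001], [0.028, 1.0, 0.002], [-0.001, 0.002, -1.0]]
ft_force: [0.1, -0.7, -2.5]
grip_width: 0.0734
grasp_force: 59.8
fruit_crate [([311.0, 158.0], 0.93, array([0.416, 0.293, 0.04 ]))]
lime_1 [([315.0, 142.0], 0.85, array([0.423, 0.324, 0.04 ])), ([194.0, 360.0], 0.57, array([ 0.497, -0.337,  0.04 ])), ([317.0, 153.0], 0.44, array([0.405, 0.308, 0.04 ]))]
lemon_1 [([296.0, 155.0], 0.62, array([0.458, 0.282, 0.04 ]))]
[([96.0, 286.0], 0.79)]
[([157.0, 88.0], 0.66), ([185.0, 290.0], 0.6)]
changed below row 300: 0.13472 left col<120 0.0
```

```bash
python3 -m jog '[{"hand":0,"dx":0,"dy":-15,"dz":20,"roll":0},{"hand":0,"dx":0,"dy":0,"dz":35,"roll":0},{"hand":0,"dx":0,"dy":0,"dz":30,"roll":0},{"hand":0,"dx":0,"dy":0,"dz":0,"roll":0}]'
python3 -m jog '[{"hand":0,"dx":0,"dy":0,"dz":0,"roll":0},{"hand":0,"dx":0,"dy":0,"dz":0,"roll":0},{"hand":0,"dx":0,"dy":0,"dz":0,"roll":0},{"hand":0,"dx":0,"dy":0,"dz":0,"roll":0},{"hand":0,"dx":0,"dy":0,"dz":0,"roll":0},{"hand":0,"dx":0,"dy":0,"dz":0,"roll":0},{"hand":0,"dx":0,"dy":0,"dz":0,"roll":0},{"hand":0,"dx":0,"dy":0,"dz":0,"roll":0},{"hand":0,"dx":0,"dy":0,"dz":0,"roll":0},{"hand":0,"dx":0,"dy":0,"dz":0,"roll":0}]' 4.5
python3 -m jog '[{"hand":0,"dx":0,"dy":0,"dz":0,"roll":0},{"hand":0,"dx":0,"dy":0,"dz":-30,"roll":0},{"hand":0,"dx":0,"dy":0,"dz":-40,"roll":0},{"hand":0,"dx":0,"dy":0,"dz":-35,"roll":0},{"hand":0,"dx":0,"dy":0,"dz":0,"roll":0}]' 60
python3 - <<'E'
from h import *
np.set_printoptions(precision=3,suppress=True)
w,_=snap('wrist','w25.png'); p,_=snap('scene','s25.png')
print(band('w25.png',9,15,170))
for c,q in(('wrist',w),('scene',p)):
  for n in('lime_1','lemon_1','fruit_crate'): print(c,n,[(np.round(r['pixel']).tolist(),round(r['confidence'],2),atz(q,r['pixel'],.035)) for r in models.recognise(c,n)])
E
```

```text
time: 63.1
tool_pos: [0.4626, 0.2701, 0.1604]
orientation: [[-0.999, 0.032, -0.006], [0.032, 0.999, -0.003], [0.006, -0.003, -1.0]]
ft_force: [-0.4, -0.2, -1.8]
grip_width: 0.0737
grasp_force: 59.8
time: 64.1
tool_pos: [0.4648, 0.2723, 0.1636]
orientation: [[-1.0, 0.031, -0.0], [0.031, 1.0, -0.0], [0.0, -0.0, -1.0]]
ft_force: [-0.4, -0.2, -0.6]
grip_width: 0.074
grasp_force: 4.5
time: 64.6
tool_pos: [0.4672, 0.2736, 0.2735]
orientation: [[-0.999, 0.031, 0.007], [0.031, 1.0, 0.004], [-0.007, 0.004, -1.0]]
ft_force: [0.7, -0.2, -1.3]
grip_width: 0.0737
grasp_force: 60.0
[(124, 217, 353, 44), (132, 216, 354, 26), (140, 216, 354, 138), (148, 218, 353, 23), (156, 219, 352, 23), (164, 220, 350, 35), (172, 222, 349, 41), (180, 223, 347, 45), (188, 225, 346, 88), (196, 226, 344, 118), (204, 227, 343, 117), (212, 229, 341, 113), (220, 228, 343, 116), (228, 226, 344, 119), (236, 224, 346, 123), (244, 223, 347, 125), (252, 221, 349, 129), (260, 219, 350, 132), (268, 214, 355, 131), (276, 216, 353, 137), (284, 219, 350, 132), (292, 222, 348, 125)]
wrist lime_1 [([157.0, 314.0], 0.78, array([0.446, 0.316, 0.035])), ([108.0, 308.0], 0.75, array([0.382, 0.309, 0.035])), ([112.0, 262.0], 0.6, array([0.385, 0.248, 0.035]))]
wrist lemon_1 [([174.0, 290.0], 0.59, array([0.468, 0.282, 0.035]))]
wrist fruit_crate []
scene lime_1 [([313.0, 138.0], 0.66, array([0.438, 0.326, 0.035])), ([313.0, 152.0], 0.58, array([0.422, 0.303, 0.035]))]
scene lemon_1 [([296.0, 155.0], 0.93, array([0.463, 0.28 , 0.035])), ([245.0, 157.0], 0.19, array([0.624, 0.205, 0.035]))]
scene fruit_crate [([312.0, 160.0], 0.97, array([0.416, 0.289, 0.035])), ([261.0, 267.0], 0.7, array([0.42 , 0.031, 0.035]))]
```

All three limes and the lemon lie in the crate at (0.446,0.316), (0.382,0.309), (0.385,0.248) and (0.468,0.282). The last bin goes back to its slot.

```bash
python3 -m jog '[{"hand":0,"dx":8,"dy":-37,"dz":0,"roll":0},{"hand":0,"dx":8,"dy":-38,"dz":0,"roll":0},{"hand":0,"dx":8,"dy":-38,"dz":0,"roll":0},{"hand":0,"dx":8,"dy":-38,"dz":0,"roll":0},{"hand":0,"dx":8,"dy":-38,"dz":0,"roll":0},{"hand":0,"dx":8,"dy":-38,"dz":0,"roll":0},{"hand":0,"dx":8,"dy":-38,"dz":0,"roll":0},{"hand":0,"dx":8,"dy":-38,"dz":0,"roll":0},{"hand":0,"dx":8,"dy":-38,"dz":0,"roll":0},{"hand":0,"dx":8,"dy":-38,"dz":0,"roll":0},{"hand":0,"dx":8,"dy":-38,"dz":0,"roll":0},{"hand":0,"dx":8,"dy":-38,"dz":0,"roll":0},{"hand":0,"dx":6,"dy":-31,"dz":0,"roll":0},{"hand":0,"dx":0,"dy":0,"dz":0,"roll":0},{"hand":0,"dx":0,"dy":0,"dz":0,"roll":0}]' 60
```

```text
time: 66.5
tool_pos: [0.3473, -0.2105, 0.2681]
orientation: [[-0.999, 0.033, -0.001], [0.033, 0.999, 0.001], [0.001, 0.001, -1.0]]
ft_force: [-0.3, 0.3, -1.4]
grip_width: 0.0737
grasp_force: 60.0
```

```bash
python3 -m jog '[{"hand":0,"dx":-4,"dy":0,"dz":40,"roll":0},{"hand":0,"dx":0,"dy":0,"dz":40,"roll":0},{"hand":0,"dx":0,"dy":0,"dz":30,"roll":0},{"hand":0,"dx":0,"dy":0,"dz":18,"roll":0},{"hand":0,"dx":0,"dy":0,"dz":0,"roll":0}]'
python3 -m jog '[{"hand":0,"dx":0,"dy":0,"dz":6,"roll":0},{"hand":0,"dx":0,"dy":0,"dz":6,"roll":0},{"hand":0,"dx":-9,"dy":0,"dz":2,"roll":0},{"hand":0,"dx":-9,"dy":0,"dz":3,"roll":0},{"hand":0,"dx":-8,"dy":0,"dz":3,"roll":0},{"hand":0,"dx":-8,"dy":0,"dz":4,"roll":0},{"hand":0,"dx":-8,"dy":0,"dz":5,"roll":0},{"hand":0,"dx":-8,"dy":0,"dz":5,"roll":0},{"hand":0,"dx":-6,"dy":0,"dz":3,"roll":0},{"hand":0,"dx":-6,"dy":0,"dz":3,"roll":0},{"hand":0,"dx":-6,"dy":0,"dz":3,"roll":0},{"hand":0,"dx":-6,"dy":0,"dz":3,"roll":0},{"hand":0,"dx":0,"dy":0,"dz":2,"roll":0},{"hand":0,"dx":0,"dy":0,"dz":0,"roll":0}]' 8
python3 - <<'E'
from h import *
snap('wrist','w26.png'); print([b for b in band('w26.png',9,15,170) if b[2]-b[1]>170])
E
```

```text
time: 67.0
tool_pos: [0.3514, -0.2086, 0.1388]
orientation: [[-1.0, 0.03, -0.002], [0.03, 1.0, 0.002], [0.002, 0.002, -1.0]]
ft_force: [0.3, 0.1, -1.4]
grip_width: 0.0735
grasp_force: 60.0
time: 68.4
tool_pos: [0.4262, -0.2127, 0.0926]
orientation: [[-1.0, 0.031, 0.0], [0.031, 1.0, 0.0], [-0.0, 0.0, -1.0]]
ft_force: [-1.3, 0.9, 1.8]
grip_width: 0.0742
grasp_force: 8.0
[(196, 181, 389, 208), (204, 178, 392, 183), (212, 177, 393, 74), (220, 178, 392, 72), (228, 181, 389, 209)]
```

```bash
python3 -m jog '[{"hand":0.84,"dx":0,"dy":0,"dz":0,"roll":0},{"hand":0.84,"dx":0,"dy":0,"dz":0,"roll":0},{"hand":0.84,"dx":0,"dy":0,"dz":0,"roll":0},{"hand":0.84,"dx":0,"dy":0,"dz":-20,"roll":0},{"hand":0.84,"dx":0,"dy":0,"dz":-40,"roll":0},{"hand":0.84,"dx":0,"dy":0,"dz":-40,"roll":0},{"hand":0.84,"dx":0,"dy":0,"dz":-40,"roll":0},{"hand":0.84,"dx":0,"dy":0,"dz":-40,"roll":0},{"hand":0.84,"dx":0,"dy":-40,"dz":-20,"roll":0},{"hand":0.84,"dx":0,"dy":-40,"dz":0,"roll":0},{"hand":0.84,"dx":0,"dy":-20,"dz":0,"roll":0},{"hand":0.84,"dx":0,"dy":0,"dz":0,"roll":0}]'
python3 - <<'E'
from h import *
np.set_printoptions(precision=3,suppress=True)
w,im=snap('wrist','w27.png'); d,im2=snap('side','d27.png'); p,im3=snap('scene','s27.png')
for n,z in(('white_bin_bar',.162),('green_bin_bar',.165),('orange_bin_bar',.162)):
    r=models.recognise('wrist',n); print(n,[(np.round(q['pixel']).tolist(),round(q['confidence'],2),atz(w,q['pixel'],z)) for q in r][:2])
for n in('lime_1','lemon_1'): print(n,[(np.round(q['pixel']).tolist(),round(q['confidence'],2),atz(p,q['pixel'],.035)) for q in models.recognise('scene',n)])
a=cv2.imread('pics/w27.png');b=cv2.imread('pics/d27.png')[170:290,310:480]
cv2.imwrite('pics/m5.png',np.hstack([cv2.resize(a[:300],(450,300)),cv2.resize(b,(350,300),interpolation=2)]))
E
```

```text
time: 69.65
tool_pos: [0.4224, -0.3149, 0.2926]
orientation: [[-0.999, 0.034, 0.0], [0.034, 0.999, -0.001], [-0.0, -0.001, -1.0]]
ft_force: [-0.5, -0.2, -0.8]
grip_width: 0.0777
grasp_force: 0.0
white_bin_bar [([146.0, 201.0], 0.65, array([ 0.37 , -0.396,  0.162])), ([168.0, 490.0], 0.64, array([ 0.402, -0.104,  0.162]))]
green_bin_bar [([164.0, 289.0], 0.8, array([ 0.39 , -0.309,  0.165]))]
orange_bin_bar [([154.0, 371.0], 0.91, array([ 0.384, -0.226,  0.162]))]
lime_1 [([313.0, 141.0], 0.97, array([0.435, 0.321, 0.035])), ([300.0, 180.0], 0.42, array([0.422, 0.244, 0.035]))]
lemon_1 [([294.0, 154.0], 0.81, array([0.471, 0.28 , 0.035]))]
```

View pics/m5.png

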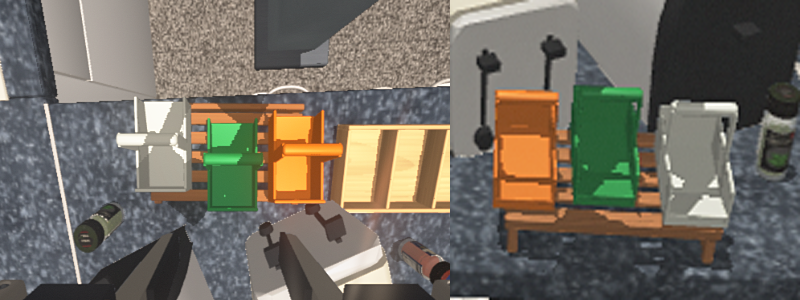

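All three bins stand flat and empty on the rack, and the crate holds the four fruit. The can and the jars look undisturbed. I'm handing the job in.

```bash
python3 -c "
from plant import close_job
print(close_job())"
```

```text
the job is handed in; nothing more can be done
None
```

The job is handed in: in my last pictures the lemon and all three limes were in the upright crate, the three empty bins stood flat side by side on the rack, and neither the can nor the spice jar was knocked; the judge returned no verdict.

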